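Fit the drive sleeve and juicing cone on the citrus press

TASK

Get the citrus press ready: pull the drawer of the small wooden unit all the way out to its stop, take the longer of the two steel sleeves out of it and slide it down over the press's upright shaft until it sits fully home, then set the white juicing cone over the shaft top so that it sits fully down on the sleeve, and push the drawer fully shut with the shorter sleeve still in it. Lower the sleeve and the cone all the way by hand rather than letting them drop, and do not disturb the bowl, mortar, canister or scoop.

Things in the scene. Friction and masses are not known exactly. Their poses are not given: they have to be found in the camera images.
- unit: Small wooden drawer unit fixed to the counter, 250 mm deep (x), 240 mm wide (y), 105 mm high, with one drawer in its front, which faces -x. Inside, the drawer is 198 mm wide, its walls reach 83 mm, its front 93 mm and its floor lies 22 mm above the counter. Origin at the centre of the unit's underside, z up.
- unit_drawer0_handle (a point): Middle of the drawer's steel bar handle: bar 11 mm thick, 120 mm long, level, along this frame's y, 67 mm above the counter, its centre line 35 mm in front of the drawer front (29 mm free behind it). Frame x points into the unit, so the drawer opens along -x; z is up. The drawer's inner space begins 56 mm behind this point.
- unit_drawer0 (a joint): How far the drawer is pulled out, m: 0 fully shut, 0.174 at its stop. Slides with light friction; may start a little open.
- long_sleeve: The longer steel sleeve: plain upright tube, outside diameter 36 mm, bore 24 mm, 56 mm long, about 90 g. Stands upright in the drawer, side by side with the shorter one, left or right. Origin at the centre of its lower end, z along the bore.
- short_sleeve: The shorter steel sleeve: same tube, outside diameter 36 mm, bore 24 mm, 30 mm long. Stands in the same drawer. Origin at the centre of its lower end.
- press: Citrus press, fixed to the counter: metal drum 130 mm across, rim 62 mm high, 54 mm high inside the rim, short spout along -x (reaching 94 mm from the axis, top at 55 mm). In its middle a flat black boss, 52 mm across, top 60 mm above the counter, and on it an upright steel shaft, 20 mm in diameter, tip bevelled. Origin on the shaft's axis at counter height, z up.
- press_boss (a point): Point on the shaft's axis at the height of the boss's top face, 60 mm above the counter: the sleeve's lower end rests here when fully home.
- press_tip (a point): Tip of the upright shaft, 137 mm above the counter; the shaft stands 77 mm above the boss, so 21 mm above the seated sleeve.
- cone: White plastic juicing cone standing on the counter, 60 mm high: straight skirt 56 mm in diameter from 0 to 26 mm height (grip here), ribbed dome tapering to the top above it. Underneath a blind bore 24 mm in diameter, 26 mm deep, on its axis. About 80 g. Origin at the centre of its underside, z up.
- bowl: White ceramic bowl, rim diameter 130 mm, 60 mm high; bystander. Origin at the centre of its underside.
- mortar: Small wooden mortar, 80 mm across, 65 mm high; bystander. Origin at the centre of its underside.
- canister: Stainless canister with a closed lid, 94 mm across, 129 mm high; bystander. Origin at the centre of its underside.
- scoop: Orange plastic scoop lying on the counter, 168 mm long, 55 mm wide, 32 mm high; bystander. Origin under it near its middle, x towards its open pan.
Things that resemble listed ones, but are neither listed nor needed, are in the scene too. Leave any turquoise or yellow look-alike of the press alone.

How it is judged:
On the way, in this order (a step that is already met when the one before it is completed fails the run):
1. the drawer is pulled out to its stop (within 12 mm) (value of joint unit_drawer0 above 0.162 m), for 0.1 s.
2. the long sleeve sits on the boss, over the shaft, upright (z of long_sleeve in the frame of press between 0.056 and 0.064 m and horizontal distance between long_sleeve and press below 0.005 m and angle between long_sleeve's own z axis and vertical below 0.06 rad and linear speed of long_sleeve below 0.03 m/s), for 0.2 s.
3. the cone sits on the sleeve, over the shaft tip (all of step 2 and z of cone in the frame of press between 0.112 and 0.121 m and horizontal distance between cone and press below 0.006 m and angle between cone's own z axis and vertical below 0.08 rad and linear speed of cone below 0.03 m/s), for 0.2 s.
At the end, for the whole second after the job is handed in: Long sleeve on the boss over the shaft (height within 4 mm, axis 5 mm, tilt 0.06 rad); cone on it over the tip (underside 112 to 121 mm up, axis within 6 mm, tilt 0.08 rad); both released and still; drawer shut to within 8 mm, short sleeve inside it (all of step 3 and value of joint unit_drawer0 below 0.008 m and z of short_sleeve in the frame of unit_drawer0_handle between -0.06 and -0.02 m and x of short_sleeve in the frame of unit_drawer0_handle between 0.05 and 0.24 m and contact force between each of long_sleeve, cone and the fingers below 0.2 N); the robot touches nothing.
It fails at once if the bowl, mortar, canister or scoop is moved more than 30 mm (distance of any of bowl, mortar, canister, scoop from where it was at the start of the episode above 0.03 m).
It fails at once if the long sleeve is dropped (falls free of the fingers faster than 0.4 m/s, about 8 mm of fall) (linear speed of long_sleeve above 0.4 m/s and contact force between long_sleeve and the fingers below 0.2 N).
It fails at once if the cone is dropped (falls free of the fingers faster than 0.4 m/s, about 8 mm of fall) (linear speed of cone above 0.4 m/s and contact force between cone and the fingers below 0.2 N).
It also fails if it takes over 72 s, if anything falls off the work surface, if the arm or the gripper's body presses on something with over 40 N, if the wrist force passes 120 N, or if a joint passes its speed limit or range.

ROBOT

A 6-joint arm with a two-finger parallel gripper is mounted at the origin on the work surface. World frame = base frame: x ahead of the robot, y to its left, z up, the work surface at z = 0. Lengths are in m, angles in rad, forces in N, time in s.
With the tool pointing down it reaches from about 0.25 to 0.8 m from the base axis. Payload 3.9 kg.
Tool frame: the origin (TCP) lies midway between the tips of the shut fingers; the grasp point (between the pads) lies 19 mm behind it; z points along the fingers, y is the direction in which the jaws open and shut (so a half turn about z gives the same grasp; the last joint's range is limited). The gripper opens to 85 mm and grips with 20 to 120 N. Pads are 22 mm wide; open, the fingers measure 114 mm over their backs; the gripper's body (76 mm by 85 mm) begins 54 mm behind the grasp point. The pads swing forward as they close: fully open they stand 13 mm farther back than shut.
Start: joints at [1.345, 0.26, -0.138, 1.173, 0, 1.571], TCP at [0.118, 0.512, 0.231] pointing down, gripper open.
Joint ranges: [-2.78, 2.78], [-0.83, 1.72], [-1.28, 1.37], [-1.9, 2.12], [-1.57, 1.48], [-3.14, 3.14]. Speed limits (rad/s): [2.57, 2.57, 3.14, 3.14, 3.14, 3.14].

INTERFACE

Orientations are given as a 3x3 rotation matrix whose columns are the frame's x, y, z axes.
In Python, from rig import env gives the robot as it stands.
- The arm moves only by the tool servo_tool, never from a script. Its argument "deltas" is a list of rows, each an object of numbers: "ax", "ay", "az": the turn, a rotation vector about the tool's x, y, z in degrees; "dx", "dy", "dz": the shift along the tool's x, y, z in m; "gripper": the closure, from 0 (fully open) to 1 (shut). In form: [{"ax": .., "ay": .., "az": .., "dx": .., "dy": .., "dz": .., "gripper": ..}, ...]. A call has 1 to 20 rows; each row shifts and turns the commanded pose from where the row before left it, along the tool's axes as they then stand; what a row does not reach is not made up. A row lasts 1/10 s, in which the tool goes at most 50 mm and 8.59 degrees, less where a joint would pass 70% of its speed; a pose out of reach is approached as far as the arm can. A call is refused whole if a number of a shift passes 0.05 or a number of a turn 8.59, either way. A call with a gripper value outside its range is refused whole. The fingers move at their own pace and stop on an object; "newtons" is the grip in N (left out, the last holds). Time passes only in rows, so rows that do not move let the fingers close. It gives the time, the measured TCP pose, the force and the opening at its end, in the units of the state.
- env.get_obs(): the state, without advancing time (a new reading comes with each control period).
- env.capture(name): name is "scene" or "top"; returns the picture (384x512x3 uint8, red, green, blue); there is no depth.
- env.calibration(name): a dict with "K" (3x3 intrinsics, pixels), "k1" (the pictures are not rectified: a ray, as slopes to the right and down, at radius r is drawn at 1 + k1 r^2 times it, then the intrinsics apply), "R" (3x3) and "t" (3): a world point X has camera coordinates R X + t. Camera axes: x right, y down, z forward; pixel columns grow to the right and rows downward; lengths in m; the calibration is good to about 2 mm. A picture is of the moment at which its call begins. calibration takes no time and is no camera call.
- env.close_job(): hands the job in, once; it reports no verdict.
Trained networks look in the newest picture that a camera, given by its name, has taken for a name from the list of things; names that differ only in an ending like _2 or _b are one class to them, and where a whole thing is asked for, a point or a joint stands for the part that bears it (a point fixed in the world has none). Each returns a list of dicts, best first, with "p" (0 to 1); they miss things now and then, are a little off and sometimes report something else, mostly with a low value. They report only what shows in the picture. A call takes as long as a camera call. They do not tell look-alikes from the thing itself.
- env.recognise(camera, label): "bbox" ([centre column, centre row, width, height] as shares, 0 to 1, of the picture: columns of its width, rows of its height, round what is visible of it).
- env.spot_point(camera, label): "xy" ([column, row] as shares, 0 to 1, of the picture: columns of its width, rows of its height: a listed point, or the origin of a listed thing).
The state is a dict: "clock": time; "q": joint angles; "dq": joint speeds; "joint_efforts": joint torques, N m; "tool_pos": TCP position; "eef_rot": TCP orientation; "ft_force": force on the tool from outside, world axes, zero at the start; "moment": the same for the moment, N m; "opening": finger opening in m.
Only numpy, scipy, OpenCV 4.12 (cv2) and the standard library are available. Lean on these libraries where they do the work, as an engineer would, in place of code of your own. Each camera call takes 0.05 s, during which the arm holds its last target.

## Working session

There is one attempt and no reset: what is moved stays moved. The work goes in short steps, Python scripts to look and compute and a tool call to move; the robot and the scene stay as the last step left them, time stands still between calls to the robot, and variables do not carry over. Pictures are saved under pics/ and viewed, and the job is handed in when it is done.

Besides the shell and the picture viewer there is one more tool, called after "Request:" as name(argument=value, ...) on one line, values as JSON. servo_tool: Moves the arm, as the interface text tells. Its arguments: {"type":"object","properties":{"deltas":{"type":"array"},"newtons":{"type":"number"}},"required":["deltas"]}

```bash
ls; mkdir -p pics
cat > h.py <<'E'
import numpy as np, cv2
from rig import env
def save(n,img,s=1.5):
    cv2.imwrite('pics/'+n+'.png',cv2.cvtColor(cv2.resize(img,None,fx=s,fy=s,interpolation=cv2.INTER_CUBIC),cv2.COLOR_RGB2BGR))
def ray(cam,u,v):
    c=env.calibration(cam);K=np.array(c['K']);R=np.array(c['R']);t=np.array(c['t'])
    x=np.array([(u-K[0,2])/K[0,0],(v-K[1,2])/K[1,1]]);y=x.copy()
    for _ in range(30): y=x/(1+c['k1']*(y@y))
    d=R.T@np.array([y[0],y[1],1]);return -R.T@t,d/np.linalg.norm(d)
def atz(cam,u,v,z):
    o,d=ray(cam,u,v);return o+d*(z-o[2])/d[2]
def proj(cam,X):
    c=env.calibration(cam);K=np.array(c['K']);p=np.array(c['R'])@np.array(X)+np.array(c['t'])
    x=p[:2]/p[2];x=x*(1+c['k1']*(x@x));return np.array([K[0,0]*x[0]+K[0,2],K[1,1]*x[1]+K[1,2]])
E
python3 - <<'E'
from h import *
np.set_printoptions(precision=4,suppress=True)
for c in ['scene','top']:
    im=env.capture(c);save(c+'0',im)
    o,_=ray(c,256,192);print(c,o,env.calibration(c)['k1'],env.calibration(c)['K'])
    for l in ['unit','unit_drawer0_handle','long_sleeve','short_sleeve','press','press_boss','press_tip','cone','bowl','mortar','canister','scoop']:
        r=env.spot_point(c,l)
        print(c,l,[(round(a['xy'][0]*512,1),round(a['xy'][1]*384,1),round(a['p'],2)) for a in r[:4]])
print(env.get_obs())
E
```

```text
pics
scene [ 1.0858 -0.5061  0.9666] -0.033294784564857044 [[372.0551   0.     249.6934]
 [  0.     372.0551 191.7701]
 [  0.       0.       1.    ]]
scene unit [(370.0, 200.2, 0.68), (310.5, 250.2, 0.57)]
scene unit_drawer0_handle [(332.5, 154.7, 0.96)]
scene long_sleeve []
scene short_sleeve []
scene press [(188.8, 230.8, 0.9), (208.5, 169.5, 0.76), (135.7, 205.3, 0.56)]
scene press_boss [(130.8, 196.1, 0.74), (205.0, 159.8, 0.62), (185.2, 219.9, 0.57)]
scene press_tip [(200.1, 144.7, 0.91), (124.5, 179.2, 0.9), (179.5, 202.9, 0.75)]
scene cone [(245.1, 195.0, 0.67), (311.2, 251.4, 0.65)]
scene bowl [(230.1, 268.8, 0.84)]
scene mortar [(284.0, 223.4, 0.72)]
scene canister [(309.9, 248.7, 0.59)]
scene scoop [(147.2, 271.3, 0.72)]
top [ 0.333  -0.0896  1.2425] -0.06465208815934138 [[367.788    0.     261.7213]
 [  0.     367.788  189.5662]
 [  0.       0.       1.    ]]
top unit [(163.1, 139.0, 0.63)]
top unit_drawer0_handle [(159.6, 183.4, 0.77)]
top long_sleeve []
top short_sleeve [(314.3, 208.7, 0.59)]
top press [(308.8, 204.4, 0.87), (259.7, 256.5, 0.85), (336.5, 259.5, 0.59)]
to
[... 201 characters left out ...]
]
top mortar [(309.0, 160.6, 0.69), (310.0, 209.1, 0.65), (241.4, 161.1, 0.61), (318.4, 203.5, 0.48)]
top canister [(239.9, 127.5, 0.76)]
top scoop [(360.0, 199.2, 0.74)]
{'clock': 1.3, 'q': array([ 1.345 ,  0.26  , -0.1381,  1.1726,  0.    ,  1.5708]), 'dq': array([ 0.0008,  0.0001,  0.0014,  0.0004, -0.0007,  0.0006]), 'joint_efforts': array([ -0.0016, -40.5608,  25.4235,   0.0013,  -0.    ,  -0.    ]), 'tool_pos': array([0.1175, 0.5117, 0.2313]), 'eef_rot': array([[-0.9746,  0.2239,  0.    ],
       [ 0.2239,  0.9746,  0.0001],
       [ 0.    ,  0.0001, -1.    ]]), 'ft_force': array([ 0.1494, -0.536 ,  0.8744]), 'moment': array([-0.002 , -0.0038,  0.0076]), 'opening': 0.08535960936439305}
```

View pics/scene0.png

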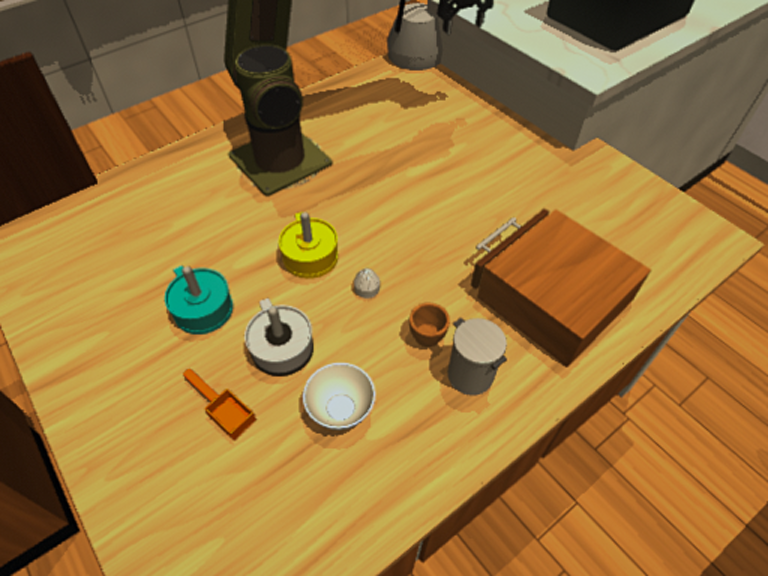

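View pics/top0.png

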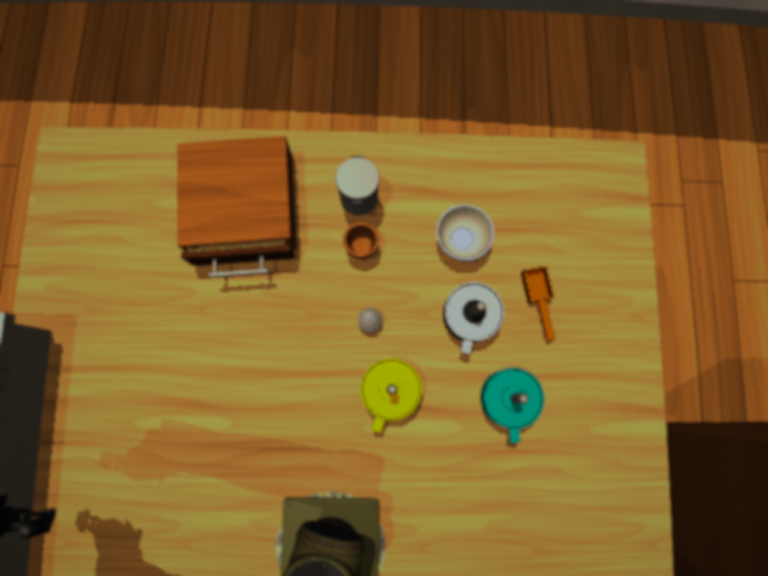

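The scene view shows three press-like things at (1.5x picture): turquoise (198,300), yellow (308,247) and bare metal with a black boss (279,338). The top view has them at (512,400), (392,390) and (473,312). The bare metal one with the black boss fits the description. The cone is at scene (367,283) / top (370,321) and the handle at scene (497,235) / top (240,270).

Run:
```python
from h import *
np.set_printoptions(precision=4,suppress=True)
def tri(a,b):
    o1,d1=ray('scene',*a);o2,d2=ray('top',*b)
    A=np.stack([d1,-d2],1);s=np.linalg.lstsq(A,o2-o1,rcond=None)[0]
    p,q=o1+s[0]*d1,o2+s[1]*d2;return (p+q)/2,np.linalg.norm(p-q)
print('tip',tri((179.5,202.9),(323.5,201.2)),atz('scene',179.5,202.9,.137),atz('top',323.5,201.2,.137))
print('boss',atz('scene',185.2,219.9,.06),atz('top',315.3,204.9,.06))
print('press',atz('scene',188.8,230.8,0),atz('top',308.8,204.4,0))
print('handle',atz('scene',332.5,154.7,.067),atz('top',159.6,183.4,.067))
print('cone',atz('scene',245.1,195,0),atz('top',245.1,212.1,0))
for n,u,v in [('canister',239.9,127.5),('bowl',307.2,160.8),('scoop',360,199.2),('mortar',241.4,161.1),('unit',163.1,139)]: print(n,atz('top',u,v,0))
s=env.capture('scene');t=env.capture('top')
r=lambda im,x,y,w,h,k:cv2.resize(im[y:y+h,x:x+w],None,fx=k,fy=k,interpolation=cv2.INTER_CUBIC)
def pair(n,a,b): save(n,np.hstack([a,b]),1)
pair('press1',r(s,150,180,80,80,4.5),r(t,280,170,80,80,4.5))
pair('cone1',r(s,215,165,60,60,6),r(t,215,180,60,60,6))
pair('drw1',r(s,300,130,140,120,2.8),r(t,110,85,100,120,2.8))
```

```text
tip (array([ 0.5082, -0.3065,  0.1595]), np.float64(0.0009634667876088709)) [ 0.4918 -0.3013  0.137 ] [ 0.5121 -0.3105  0.137 ]
boss [ 0.4994 -0.3005  0.06  ] [ 0.5118 -0.2987  0.06  ]
press [ 0.5011 -0.2988  0.    ] [ 0.5222 -0.2868  0.    ]
handle [0.58   0.2171 0.067 ] [0.5715 0.2101 0.067 ]
cone [ 0.4965 -0.0817  0.    ] [ 0.4916 -0.0691  0.    ]
canister [ 0.7938 -0.0435  0.    ]
bowl [ 0.6768 -0.2827  0.    ]
scoop [ 0.5437 -0.466  -0.    ]
mortar [ 0.6703 -0.052   0.    ]
unit [0.745  0.2259 0.    ]
```

```bash
ls pics
```

```text
cone1.png
drw1.png
press1.png
scene0.png
top0.png
```

View pics/press1.png

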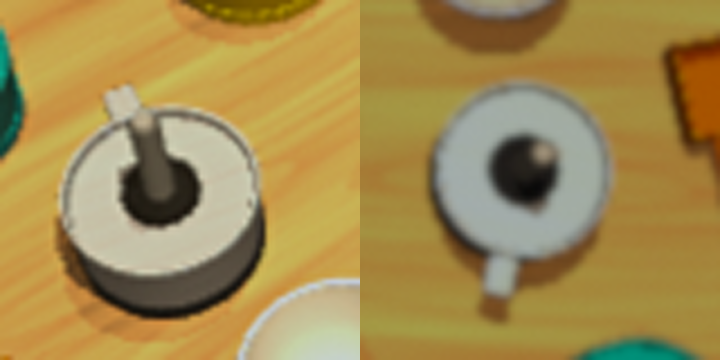

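View pics/cone1.png

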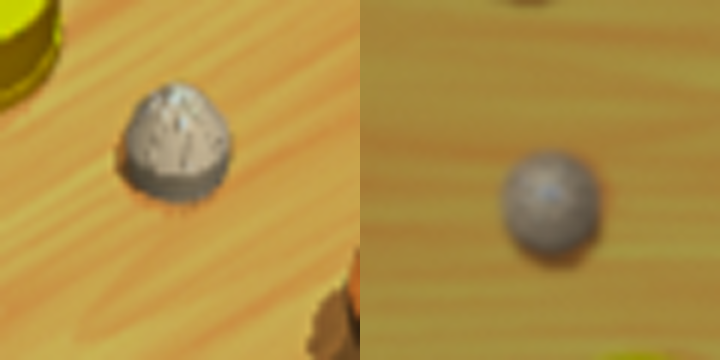

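View pics/drw1.png

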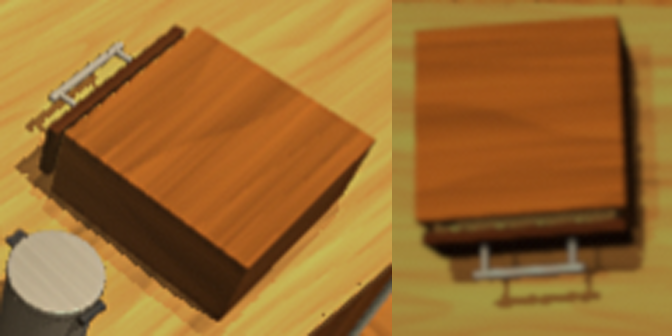

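Run:
```python
from h import *
np.set_printoptions(precision=4,suppress=True)
print('tip',atz('scene',182.2,206.7,.137),atz('top',320.7,204,.137))
print('hL',atz('scene',343.6,146.4,.072),atz('top',139.6,183.2,.072))
print('hR',atz('scene',318.6,165,.072),atz('top',178.2,180.4,.072))
# overlay
def circ(im,cam,c,r,z,col,S,off):
    a=np.linspace(0,2*np.pi,60)
    P=np.array([proj(cam,[c[0]+r*np.cos(t),c[1]+r*np.sin(t),z]) for t in a])
    P=((P-off+.5)*S-.5)
    cv2.polylines(im,[np.round(P*8).astype(int).reshape(-1,1,2)],True,col,1,cv2.LINE_AA,3)
def crop(im,x,y,w,h,k): return cv2.resize(im[y:y+h,x:x+w],None,fx=k,fy=k,interpolation=cv2.INTER_CUBIC)
s=env.capture('scene');t=env.capture('top')
P=(.501,-.302);C=(.494,-.075)
out=[]
for cam,im,(x,y) in [('scene',s,(150,180)),('top',t,(280,170))]:
    i=crop(im,x,y,80,80,4.5)
    for r,z,c in [(.065,.062,(255,0,0)),(.065,0,(0,0,255)),(.026,.06,(0,255,0)),(.01,.137,(255,0,255))]: circ(i,cam,P,r,z,c,4.5,np.array([x,y]))
    out.append(i)
save('press2',np.hstack(out),1)
out=[]
for cam,im,(x,y) in [('scene',s,(215,165)),('top',t,(215,180))]:
    i=crop(im,x,y,60,60,6)
    for r,z,c in [(.028,0,(0,0,255)),(.028,.026,(0,255,0)),(.004,.06,(255,0,255))]: circ(i,cam,C,r,z,c,6,np.array([x,y]))
    out.append(i)
save('cone2',np.hstack(out),1)
```

```text
tip [ 0.5074 -0.302   0.137 ] [ 0.5032 -0.3017  0.137 ]
hL [0.5784 0.2697 0.072 ] [0.5698 0.2739 0.072 ]
hR [0.5877 0.1456 0.072 ] [0.5816 0.1491 0.072 ]
```

View pics/press2.png

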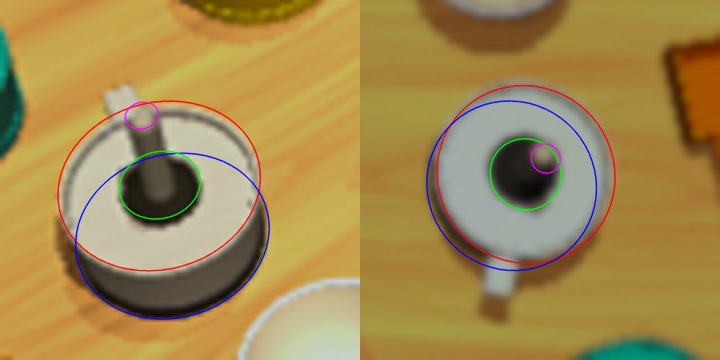

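View pics/cone2.png

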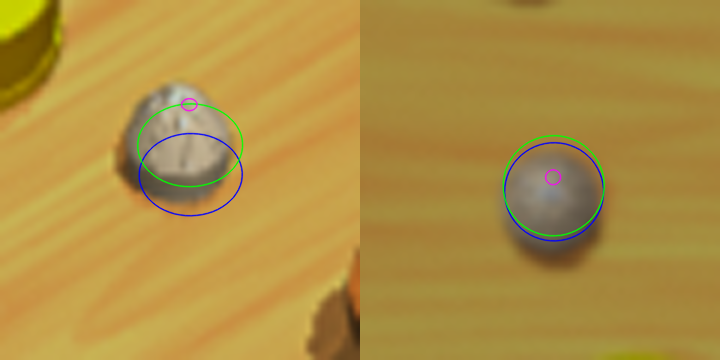

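```bash
cat >> h.py <<'E'
from scipy.optimize import minimize
def circpts(cam,c,r,z,n=48):
    a=np.linspace(0,2*np.pi,n,endpoint=False)
    return np.array([proj(cam,[c[0]+r*np.cos(t),c[1]+r*np.sin(t),z]) for t in a])
def hullmask(cam,c,rz,box,S):
    x,y,w,h=box
    P=np.vstack([circpts(cam,c,r,z) for r,z in rz])
    P=((P-[x,y]+.5)*S-.5).astype(np.float32)
    m=np.zeros((h*S,w*S),np.uint8);cv2.fillConvexPoly(m,np.round(cv2.convexHull(P)*16).astype(np.int32),1,cv2.LINE_8,4);return m
def satmask(im,box,S,th,open_=0):
    x,y,w,h=box
    i=cv2.resize(im[y:y+h,x:x+w],None,fx=S,fy=S,interpolation=cv2.INTER_CUBIC)
    s=cv2.cvtColor(i,cv2.COLOR_RGB2HSV)
    m=(s[...,1]<th).astype(np.uint8)
    if open_: m=cv2.morphologyEx(m,cv2.MORPH_OPEN,cv2.getStructuringElement(cv2.MORPH_ELLIPSE,(open_,open_)))
    n,l,st,_=cv2.connectedComponentsWithStats(m)
    k=1+np.argmax(st[1:,4]);return (l==k).astype(np.uint8),i
def fit(masks,c0,rz):
    # masks: list of (cam,mask,box,S)
    def f(c): return sum(np.mean(hullmask(cam,c,rz,b,S)!=m)*1e2 for cam,m,b,S in masks)
    r=minimize(f,c0,method='Nelder-Mead',options=dict(initial_simplex=[c0,[c0[0]+.012,c0[1]],[c0[0],c0[1]+.012]],xatol=1e-4));return r.x,r.fun
E
python3 - <<'E'
from h import *
np.set_printoptions(precision=4,suppress=True)
s=env.capture('scene');t=env.capture('top');S=5
def go(n,c0,rz,bs,bt,th,op):
    out=[];M=[]
    for cam,im,b in [('scene',s,bs),('top',t,bt)]:
        m,i=satmask(im,b,S,th,op);M.append((cam,m,b,S));i=i.copy();out.append(i)
    both=fit(M,c0,rz);print(n,both,'scene',fit(M[:1],c0,rz),'top',fit(M[1:],c0,rz))
    for (cam,m,b,_),i in zip(M,out):
        for mm,col in [(m,(0,0,255)),(hullmask(cam,both[0],rz,b,S),(255,0,0))]:
            cs,_=cv2.findContours(mm,0,2);cv2.drawContours(i,cs,-1,col,1)
    save(n,np.hstack(out),1)
go('press3',[.503,-.3],[(.065,0),(.065,.062)],(155,190,65,65),(285,175,65,65),110,61)
go('cone3',[.485,-.075],[(.028,0),(.028,.026),(.008,.058)],(225,170,45,45),(225,190,45,45),110,0)
E
```

```text
Traceback (most recent call last):
  File "h.py", line 35, in fit
    r=minimize(f,c0,method='Nelder-Mead',options=dict(initial_simplex=[c0,[c0[0]+.012,c0[1]],[c0[0],c0[1]+.012]],xatol=1e-4));return r.x,r.fun
  File "h.py", line 34, in f
    def f(c): return sum(np.mean(hullmask(cam,c,rz,b,S)!=m)*1e2 for cam,m,b,S in masks)
                     ~~~^^^^^^^^^^^^^^^^^^^^^^^^^^^^^^^^^^^^^^^^^^^^^^^^^^^^^^^^^^^^^^^
  File "h.py", line 34, in <genexpr>
    def f(c): return sum(np.mean(hullmask(cam,c,rz,b,S)!=m)*1e2 for cam,m,b,S in masks)
                                 ~~~~~~~~^^^^^^^^^^^^^^
  File "h.py", line 21, in hullmask
    P=np.vstack([circpts(cam,c,r,z) for r,z in rz])
                 ~~~~~~~^^^^^^^^^^^
  File "h.py", line 18, in circpts
    return np.array([proj(cam,[c[0]+r*np.cos(t),c[1]+r*np.sin(t),z]) for t in a])
                     ~~~~^^^^^^^^^^^^^^^^^^^^^^^^^^^^^^^^^^^^^^^^^^^
  File "h.py", line 13, in proj
    c=env.calibration(cam);K=np.array(c['K']);p=np.array(c['R'])@np.array(X)+np.array(c['t'])
ValueError: time passes only in moves, steps and waits
```

```bash
sed -i 's/c=env.calibration(cam);/c=cal(cam);/; s/^def save/import functools\n@functools.lru_cache\ndef cal(c): return env.calibration(c)\ndef save/' h.py
cat > f1.py <<'E'
from h import *
np.set_printoptions(precision=4,suppress=True)
s=env.capture('scene');t=env.capture('top');S=5
np.save('s0.npy',s);np.save('t0.npy',t)
def go(n,c0,rz,bs,bt,th,op):
    out=[];M=[]
    for cam,im,b in [('scene',s,bs),('top',t,bt)]:
        m,i=satmask(im,b,S,th,op);M.append((cam,m,b,S));i=i.copy();out.append(i)
    both=fit(M,c0,rz);print(n,both,'scene',fit(M[:1],c0,rz),'top',fit(M[1:],c0,rz))
    for (cam,m,b,_),i in zip(M,out):
        for mm,col in [(m,(0,0,255)),(hullmask(cam,both[0],rz,b,S),(255,0,0))]:
            cs,_=cv2.findContours(mm,0,2);cv2.drawContours(i,cs,-1,col,1)
    save(n,np.hstack(out),1)
go('press3',[.503,-.3],[(.065,0),(.065,.062)],(155,190,65,65),(285,175,65,65),110,61)
go('cone3',[.485,-.075],[(.028,0),(.028,.026),(.008,.058)],(225,170,45,45),(225,190,45,45),110,0)
print(env.get_obs()['clock'])
E
python3 f1.py
```

```text
press3 (array([ 0.5041, -0.3026]), np.float64(8.724260355029585)) scene (array([ 0.4975, -0.3011]), np.float64(6.371597633136094)) top (array([ 0.5052, -0.3017]), np.float64(1.3775147928994083))
cone3 (array([ 0.4838, -0.074 ]), np.float64(2.933333333333333)) scene (array([ 0.4825, -0.0745]), np.float64(1.031111111111111)) top (array([ 0.4858, -0.0733]), np.float64(1.7560493827160493))
1.7
```

View pics/press3.png

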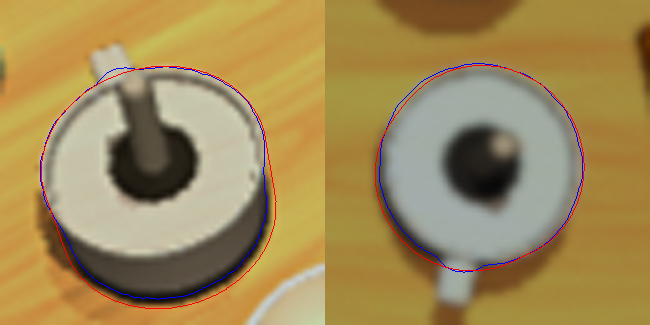

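View pics/cone3.png

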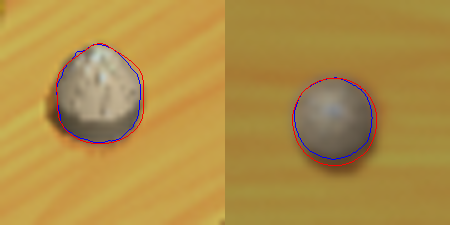

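```bash
cat >> h.py <<'E'
def plan(target,yaw=None,n=10,o=None):
    """constant tool-frame row (arc) to reach TCP target, tool x-axis at world angle yaw deg (tool down)."""
    o=o or env.get_obs();R=np.array(o['eef_rot']);p=np.array(o['tool_pos'])
    cur=np.degrees(np.arctan2(R[1,0],R[0,0]))
    az=0 if yaw is None else -((yaw-cur+180)%360-180)/n
    A=np.zeros((3,3));Rk=R.copy();a=np.radians(az);Z=np.array([[np.cos(a),-np.sin(a),0],[np.sin(a),np.cos(a),0],[0,0,1]])
    for _ in range(n): A+=Rk;Rk=Rk@Z
    d=np.linalg.solve(A,np.array(target)-p)
    print('n',n,'az %.2f dx %.4f dy %.4f dz %.4f'%(az,*d),'cur yaw %.1f'%cur)
E
python3 - <<'E'
from h import *
plan([.579,.2095,.13],95,14)
E
```

```text
n 14 az 5.15 dx -0.0410 dy 0.0096 dz 0.0072 cur yaw 167.1
```

Request:
servo_tool(deltas=[{"az":5.15,"dx":-0.041,"dy":0.0096,"dz":0.0072,"gripper":0.6},{"az":5.15,"dx":-0.041,"dy":0.0096,"dz":0.0072,"gripper":0.6},{"az":5.15,"dx":-0.041,"dy":0.0096,"dz":0.0072,"gripper":0.6},{"az":5.15,"dx":-0.041,"dy":0.0096,"dz":0.0072,"gripper":0.6},{"az":5.15,"dx":-0.041,"dy":0.0096,"dz":0.0072,"gripper":0.6},{"az":5.15,"dx":-0.041,"dy":0.0096,"dz":0.0072,"gripper":0.6},{"az":5.15,"dx":-0.041,"dy":0.0096,"dz":0.0072,"gripper":0.6},{"az":5.15,"dx":-0.041,"dy":0.0096,"dz":0.0072,"gripper":0.6},{"az":5.15,"dx":-0.041,"dy":0.0096,"dz":0.0072,"gripper":0.6},{"az":5.15,"dx":-0.041,"dy":0.0096,"dz":0.0072,"gripper":0.6},{"az":5.15,"dx":-0.041,"dy":0.0096,"dz":0.0072,"gripper":0.6},{"az":5.15,"dx":-0.041,"dy":0.0096,"dz":0.0072,"gripper":0.6},{"az":5.15,"dx":-0.041,"dy":0.0096,"dz":0.0072,"gripper":0.6},{"az":5.15,"dx":-0.041,"dy":0.0096,"dz":0.0072,"gripper":0.6},{"gripper":0.6}], newtons=40)

```text
validation failed for argument at $.de...
```

Request:
servo_tool(deltas=[{"ax":0,"ay":0,"az":5.15,"dx":-0.041,"dy":0.0096,"dz":0.0072,"gripper":0.6}], newtons=40)

```text
clock: 1.8
tool_pos: [0.1569, 0.5127, 0.2251]
eef_rot: [[-0.952, 0.307, -0.002], [0.307, 0.952, 0.002], [0.002, 0.001, -1.0]]
ft_force: [1.2, 0.6, 0.8]
opening: 0.0733
```

All seven fields are needed in each row. I'll continue with 13 more rows.

Request:
servo_tool(deltas=[{"ax":0,"ay":0,"az":5.15,"dx":-0.041,"dy":0.0096,"dz":0.0072,"gripper":0.6},{"ax":0,"ay":0,"az":5.15,"dx":-0.041,"dy":0.0096,"dz":0.0072,"gripper":0.6},{"ax":0,"ay":0,"az":5.15,"dx":-0.041,"dy":0.0096,"dz":0.0072,"gripper":0.6},{"ax":0,"ay":0,"az":5.15,"dx":-0.041,"dy":0.0096,"dz":0.0072,"gripper":0.6},{"ax":0,"ay":0,"az":5.15,"dx":-0.041,"dy":0.0096,"dz":0.0072,"gripper":0.6},{"ax":0,"ay":0,"az":5.15,"dx":-0.041,"dy":0.0096,"dz":0.0072,"gripper":0.6},{"ax":0,"ay":0,"az":5.15,"dx":-0.041,"dy":0.0096,"dz":0.0072,"gripper":0.6},{"ax":0,"ay":0,"az":5.15,"dx":-0.041,"dy":0.0096,"dz":0.0072,"gripper":0.6},{"ax":0,"ay":0,"az":5.15,"dx":-0.041,"dy":0.0096,"dz":0.0072,"gripper":0.6},{"ax":0,"ay":0,"az":5.15,"dx":-0.041,"dy":0.0096,"dz":0.0072,"gripper":0.6},{"ax":0,"ay":0,"az":5.15,"dx":-0.041,"dy":0.0096,"dz":0.0072,"gripper":0.6},{"ax":0,"ay":0,"az":5.15,"dx":-0.041,"dy":0.0096,"dz":0.0072,"gripper":0.6},{"ax":0,"ay":0,"az":5.15,"dx":-0.041,"dy":0.0096,"dz":0.0072,"gripper":0.6},{"ax":0,"ay":0,"az":0,"dx":0,"dy":0,"dz":0,"gripper":0.6}])

```text
clock: 3.2
tool_pos: [0.5802, 0.2044, 0.1292]
eef_rot: [[-0.079, 0.997, -0.001], [0.997, 0.079, -0.003], [-0.003, -0.001, -1.0]]
ft_force: [0.2, 0.8, -0.4]
opening: 0.0341
```

Run:
```python
from h import *
s=env.capture('scene');t=env.capture('top')
r=lambda im,x,y,w,h,k:cv2.resize(im[y:y+h,x:x+w],None,fx=k,fy=k,interpolation=cv2.INTER_CUBIC)
o=env.get_obs();p=o['tool_pos'];print(p,proj('scene',p),proj('top',p))
save('h1',np.hstack([r(s,270,80,130,130,3),r(t,110,110,100,130,3)]),1)
```

```text
[0.5790471  0.20843764 0.13019289] [333.75037865 142.02738083] [155.38887994 176.8456932 ]
```

View pics/h1.png

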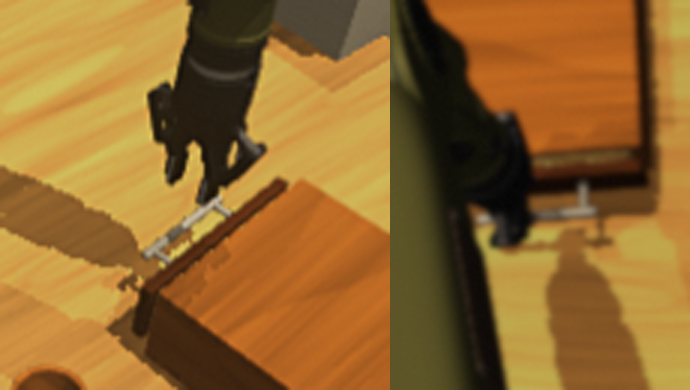

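Request:
servo_tool(deltas=[{"ax":0,"ay":0,"az":0,"dx":0,"dy":0,"dz":0.02,"gripper":0.6},{"ax":0,"ay":0,"az":0,"dx":0,"dy":0,"dz":0.02,"gripper":0.6},{"ax":0,"ay":0,"az":0,"dx":0,"dy":0,"dz":0.014,"gripper":0.6},{"ax":0,"ay":0,"az":0,"dx":0,"dy":0,"dz":0.01,"gripper":0.6}])

```text
clock: 3.7
tool_pos: [0.5779, 0.2108, 0.0657]
eef_rot: [[-0.089, 0.996, -0.001], [0.996, 0.089, 0.0], [0.0, -0.001, -1.0]]
ft_force: [-0.9, 0.7, 0.3]
opening: 0.0343
```

Request:
servo_tool(deltas=[{"ax":0,"ay":0,"az":0,"dx":0,"dy":0,"dz":0.01,"gripper":0.6},{"ax":0,"ay":0,"az":0,"dx":0,"dy":0,"dz":0.007,"gripper":0.6},{"ax":0,"ay":0,"az":0,"dx":0,"dy":0,"dz":0,"gripper":1},{"ax":0,"ay":0,"az":0,"dx":0,"dy":0,"dz":0,"gripper":1},{"ax":0,"ay":0,"az":0,"dx":0,"dy":0,"dz":0,"gripper":1},{"ax":0,"ay":0,"az":0,"dx":0,"dy":0,"dz":0,"gripper":1}], newtons=30)

```text
clock: 4.3
tool_pos: [0.5797, 0.2102, 0.0505]
eef_rot: [[-0.087, 0.996, 0.002], [0.996, 0.087, 0.001], [0.001, 0.002, -1.0]]
ft_force: [0.7, 0.7, 5.4]
opening: 0.0101
```

Request:
servo_tool(deltas=[{"ax":0,"ay":0,"az":0,"dx":0,"dy":-0.01,"dz":0,"gripper":1},{"ax":0,"ay":0,"az":0,"dx":0,"dy":-0.015,"dz":0,"gripper":1},{"ax":0,"ay":0,"az":0,"dx":0,"dy":-0.015,"dz":0,"gripper":1},{"ax":0,"ay":0,"az":0,"dx":0,"dy":-0.015,"dz":0,"gripper":1},{"ax":0,"ay":0,"az":0,"dx":0,"dy":-0.015,"dz":0,"gripper":1},{"ax":0,"ay":0,"az":0,"dx":0,"dy":-0.015,"dz":0,"gripper":1},{"ax":0,"ay":0,"az":0,"dx":0,"dy":-0.015,"dz":0,"gripper":1},{"ax":0,"ay":0,"az":0,"dx":0,"dy":-0.015,"dz":0,"gripper":1}])

```text
clock: 5.1
tool_pos: [0.4645, 0.1991, 0.0504]
eef_rot: [[-0.086, 0.996, 0.003], [0.996, 0.086, -0.0], [-0.001, 0.003, -1.0]]
ft_force: [2.1, -0.6, 7.5]
opening: 0.01
```

Request:
servo_tool(deltas=[{"ax":0,"ay":0,"az":0,"dx":0,"dy":-0.01,"dz":0,"gripper":1},{"ax":0,"ay":0,"az":0,"dx":0,"dy":-0.01,"dz":0,"gripper":1},{"ax":0,"ay":0,"az":0,"dx":0,"dy":-0.008,"dz":0,"gripper":1},{"ax":0,"ay":0,"az":0,"dx":0,"dy":-0.006,"dz":0,"gripper":1}])

```text
clock: 5.5
tool_pos: [0.4304, 0.1959, 0.0504]
eef_rot: [[-0.086, 0.996, 0.002], [0.996, 0.086, -0.001], [-0.001, 0.002, -1.0]]
ft_force: [1.9, -2.6, 8.4]
opening: 0.0099
```

Request:
servo_tool(deltas=[{"ax":0,"ay":0,"az":0,"dx":0,"dy":-0.005,"dz":0,"gripper":1},{"ax":0,"ay":0,"az":0,"dx":0,"dy":-0.004,"dz":0,"gripper":1}])

```text
clock: 5.7
tool_pos: [0.4217, 0.1951, 0.0504]
eef_rot: [[-0.086, 0.996, 0.002], [0.996, 0.086, -0.001], [-0.001, 0.002, -1.0]]
ft_force: [0.6, -1.4, 9.3]
opening: 0.0098
```

Request:
servo_tool(deltas=[{"ax":0,"ay":0,"az":0,"dx":0,"dy":-0.004,"dz":0,"gripper":1},{"ax":0,"ay":0,"az":0,"dx":0,"dy":-0.003,"dz":0,"gripper":1}])

```text
clock: 5.9
tool_pos: [0.4149, 0.1944, 0.0504]
eef_rot: [[-0.086, 0.996, 0.003], [0.996, 0.086, -0.001], [-0.002, 0.002, -1.0]]
ft_force: [4.9, -0.8, 6.9]
opening: 0.0097
```

Request:
servo_tool(deltas=[{"ax":0,"ay":0,"az":0,"dx":0,"dy":-0.003,"dz":0,"gripper":1},{"ax":0,"ay":0,"az":0,"dx":0,"dy":-0.002,"dz":0,"gripper":1}])

```text
clock: 6.1
tool_pos: [0.415, 0.1944, 0.0506]
eef_rot: [[-0.085, 0.996, 0.012], [0.996, 0.085, -0.002], [-0.003, 0.012, -1.0]]
ft_force: [15.4, -3.2, -7.0]
opening: 0.0095
```

Request:
servo_tool(deltas=[{"ax":0,"ay":0,"az":0,"dx":0,"dy":0.003,"dz":0,"gripper":0.6},{"ax":0,"ay":0,"az":0,"dx":0,"dy":0,"dz":0,"gripper":0.6},{"ax":0,"ay":0,"az":0,"dx":0,"dy":0,"dz":0,"gripper":0.6},{"ax":0,"ay":0,"az":0,"dx":0,"dy":0,"dz":-0.02,"gripper":0.6},{"ax":0,"ay":0,"az":0,"dx":0,"dy":0,"dz":-0.03,"gripper":0.6},{"ax":0,"ay":0,"az":0,"dx":-0.02,"dy":0,"dz":-0.04,"gripper":0.2},{"ax":0,"ay":0,"az":0,"dx":-0.04,"dy":0,"dz":-0.04,"gripper":0.2},{"ax":0,"ay":0,"az":0,"dx":-0.04,"dy":0,"dz":-0.03,"gripper":0.2},{"ax":0,"ay":0,"az":0,"dx":-0.04,"dy":0,"dz":0,"gripper":0.2},{"ax":0,"ay":0,"az":0,"dx":-0.04,"dy":0,"dz":0,"gripper":0.2}])

```text
clock: 7.1
tool_pos: [0.4277, 0.019, 0.2058]
eef_rot: [[-0.087, 0.996, 0.002], [0.996, 0.087, 0.0], [0.0, 0.002, -1.0]]
ft_force: [0.5, -0.8, -0.9]
opening: 0.0685
```

Run:
```python
from h import *
s=env.capture('scene');t=env.capture('top');np.save('s1.npy',s);np.save('t1.npy',t)
for c in ['scene','top']:
  for l in ['long_sleeve','short_sleeve','unit_drawer0_handle']:
    print(c,l,[(round(a['xy'][0]*512,1),round(a['xy'][1]*384,1),round(a['p'],2)) for a in env.spot_point(c,l)[:4]])
r=lambda im,x,y,w,h,k:cv2.resize(im[y:y+h,x:x+w],None,fx=k,fy=k,interpolation=cv2.INTER_CUBIC)
save('d1',np.hstack([r(s,250,90,160,160,2.4),r(t,100,85,160,160,2.4)]),1)
o=env.get_obs();print(o['tool_pos'],o['clock'],o['opening'])
```

```text
scene long_sleeve [(328.0, 153.8, 0.64)]
scene short_sleeve [(316.4, 165.1, 0.48)]
scene unit_drawer0_handle [(295.9, 132.1, 0.93)]
top long_sleeve [(146.7, 196.5, 0.71)]
top short_sleeve [(319.2, 206.9, 0.59)]
top unit_drawer0_handle [(159.3, 230.5, 0.69)]
[0.42726921 0.02132872 0.20452722] 7.5 0.06835705665890662
```

View pics/d1.png

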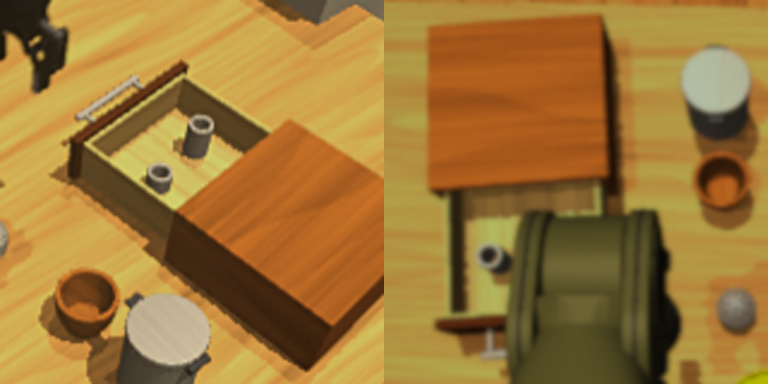

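The scene crop shows the drawer open, with the long sleeve standing at crop (199,137) and the short one at (159,178). The top crop shows the long one at (490,257). I'll confirm this with an enlarged view and a measurement.

Run:
```python
from h import *
np.set_printoptions(precision=4,suppress=True)
s=np.load('s1.npy');t=np.load('t1.npy')
r=lambda im,x,y,w,h,k:cv2.resize(im[y:y+h,x:x+w],None,fx=k,fy=k,interpolation=cv2.INTER_CUBIC)
print(atz('scene',333.5,141.5,.078),atz('top',143.5,191.5,.078))
C=(.551,.239)
out=[]
for cam,im,(x,y) in [('scene',s,(295,120)),('top',t,(120,170))]:
    i=r(im,x,y,60,60,6).copy()
    for rr,z,c in [(.018,.022,(0,0,255)),(.018,.078,(255,0,0)),(.012,.078,(0,255,0))]:
        P=(circpts(cam,C,rr,z)-[x,y]+.5)*6-.5
        cv2.polylines(i,[np.round(P).astype(int)],True,c,1)
    out.append(np.hstack([r(im,x,y,60,60,6),i]))
save('sl1',np.vstack(out),.8)
```

```text
[0.5452 0.2541 0.078 ] [0.5417 0.2574 0.078 ]
```

View pics/sl1.png

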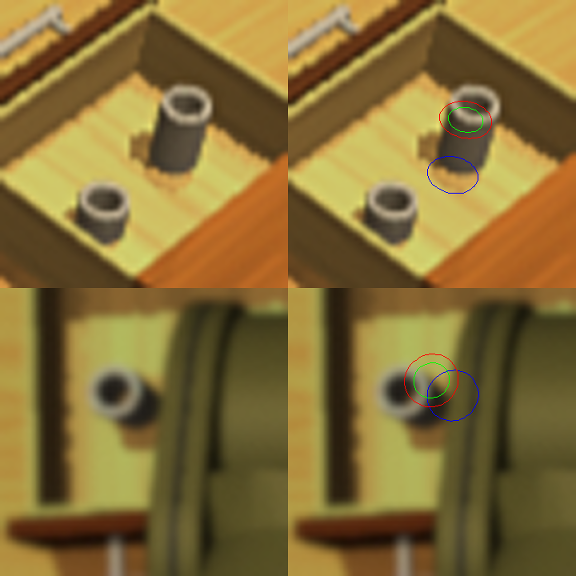

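Run:
```python
from h import *
np.set_printoptions(precision=4,suppress=True)
print('long',atz('scene',333.7,141.9,.078),atz('top',144,191.5,.078),'short',atz('scene',316.5,161.3,.052))
plan([.5435,.2555,.13],95,9)
```

```text
long [0.5469 0.2533 0.078 ] [0.5417 0.2558 0.078 ] short [0.5605 0.166  0.052 ]
n 9 az 0.01 dx 0.0248 dy 0.0152 dz 0.0083 cur yaw 95.1
```

Request:
servo_tool(deltas=[{"ax":0,"ay":0,"az":0,"dx":0.0248,"dy":0.0152,"dz":0.008,"gripper":0.2},{"ax":0,"ay":0,"az":0,"dx":0.0248,"dy":0.0152,"dz":0.008,"gripper":0.2},{"ax":0,"ay":0,"az":0,"dx":0.0248,"dy":0.0152,"dz":0.008,"gripper":0.2},{"ax":0,"ay":0,"az":0,"dx":0.0248,"dy":0.0152,"dz":0.008,"gripper":0.2},{"ax":0,"ay":0,"az":0,"dx":0.0248,"dy":0.0152,"dz":0.008,"gripper":0.2},{"ax":0,"ay":0,"az":0,"dx":0.0248,"dy":0.0152,"dz":0.008,"gripper":0.2},{"ax":0,"ay":0,"az":0,"dx":0.0248,"dy":0.0152,"dz":0.008,"gripper":0.2},{"ax":0,"ay":0,"az":0,"dx":0.0248,"dy":0.0152,"dz":0.008,"gripper":0.2},{"ax":0,"ay":0,"az":0,"dx":0.0248,"dy":0.0152,"dz":0.008,"gripper":0.2},{"ax":0,"ay":0,"az":0,"dx":0,"dy":0,"dz":0,"gripper":0.2}])

```text
clock: 8.5
tool_pos: [0.545, 0.2589, 0.1311]
eef_rot: [[-0.092, 0.996, -0.0], [0.996, 0.092, 0.001], [0.001, -0.0, -1.0]]
ft_force: [-2.1, -0.3, 0.3]
opening: 0.0684
```

Run:
```python
from h import *
s=env.capture('scene');o=env.get_obs();print(o['tool_pos'],o['eef_rot'],o['q'])
r=lambda im,x,y,w,h,k:cv2.resize(im[y:y+h,x:x+w],None,fx=k,fy=k,interpolation=cv2.INTER_CUBIC)
save('d2',r(s,270,70,120,130,4.5),1)
```

```text
[0.54407133 0.2570282  0.13152283] [[-9.07218889e-02  9.95875221e-01 -1.44349751e-03]
 [ 9.95876180e-01  9.07211815e-02 -5.48337000e-04]
 [-4.15119431e-04 -1.48729096e-03 -9.99998808e-01]] [ 4.41273944e-01  4.46246018e-01 -1.23264133e-01  1.00282559e+00
  1.20694969e-04  1.92122368e+00]
```

View pics/d2.png

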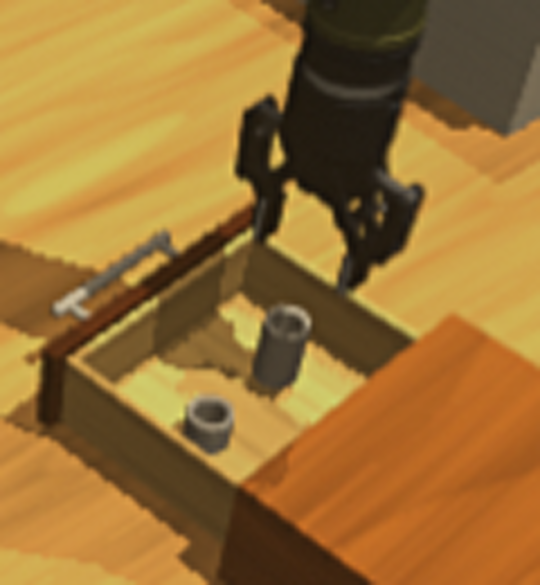

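Request:
servo_tool(deltas=[{"ax":0,"ay":0,"az":0,"dx":-0.001,"dy":0,"dz":0.025,"gripper":0.2},{"ax":0,"ay":0,"az":0,"dx":-0.001,"dy":0,"dz":0.025,"gripper":0.2},{"ax":0,"ay":0,"az":0,"dx":0,"dy":0,"dz":0.02,"gripper":0.2},{"ax":0,"ay":0,"az":0,"dx":0,"dy":0,"dz":0.014,"gripper":0.2},{"ax":0,"ay":0,"az":0,"dx":0,"dy":0,"dz":0,"gripper":0.2}])

```text
clock: 9.05
tool_pos: [0.5421, 0.2514, 0.0469]
eef_rot: [[-0.087, 0.996, -0.005], [0.996, 0.087, -0.002], [-0.002, -0.005, -1.0]]
ft_force: [-1.0, 0.2, 0.2]
opening: 0.0683
```

Run:
```python
from h import *
s=env.capture('scene');o=env.get_obs();print(o['tool_pos'])
r=lambda im,x,y,w,h,k:cv2.resize(im[y:y+h,x:x+w],None,fx=k,fy=k,interpolation=cv2.INTER_CUBIC)
save('d3',r(s,290,90,90,100,5.5),1)
```

```text
[0.54319198 0.25189012 0.04819278]
```

View pics/d3.png

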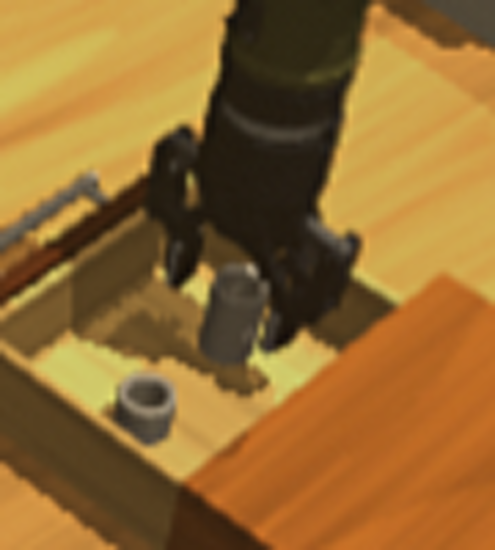

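Request:
servo_tool(deltas=[{"ax":0,"ay":0,"az":0,"dx":0.002,"dy":0,"dz":0,"gripper":0.5},{"ax":0,"ay":0,"az":0,"dx":0,"dy":0,"dz":0,"gripper":0.7},{"ax":0,"ay":0,"az":0,"dx":0,"dy":0,"dz":0,"gripper":1},{"ax":0,"ay":0,"az":0,"dx":0,"dy":0,"dz":0,"gripper":1},{"ax":0,"ay":0,"az":0,"dx":0,"dy":0,"dz":0,"gripper":1}], newtons=30)

```text
clock: 9.6
tool_pos: [0.5455, 0.255, 0.0502]
eef_rot: [[-0.087, 0.996, 0.002], [0.996, 0.087, 0.001], [0.001, 0.002, -1.0]]
ft_force: [-1.7, -0.5, 5.4]
opening: 0.0339
```

Request:
servo_tool(deltas=[{"ax":0,"ay":0,"az":0,"dx":0,"dy":0,"dz":-0.01,"gripper":1},{"ax":0,"ay":0,"az":0,"dx":0,"dy":0,"dz":-0.02,"gripper":1},{"ax":0,"ay":0,"az":0,"dx":0,"dy":0,"dz":-0.03,"gripper":1},{"ax":0,"ay":0,"az":0,"dx":0,"dy":0,"dz":-0.04,"gripper":1},{"ax":0,"ay":0,"az":0,"dx":0,"dy":0,"dz":-0.04,"gripper":1},{"ax":0,"ay":0,"az":0,"dx":0,"dy":0,"dz":-0.02,"gripper":1},{"ax":0,"ay":0,"az":0,"dx":0,"dy":0,"dz":0,"gripper":1}])

```text
clock: 10.3
tool_pos: [0.5468, 0.2553, 0.2132]
eef_rot: [[-0.086, 0.996, 0.007], [0.996, 0.086, 0.003], [0.002, 0.007, -1.0]]
ft_force: [0.2, -0.3, -0.7]
opening: 0.0339
```

Run:
```python
from h import *
plan([.505,-.301,.205],95,20)
plan([.505,-.301,.205],60,20)
```

```text
n 20 az -0.00 dx -0.0275 dy -0.0045 dz 0.0003 cur yaw 95.0
n 20 az 1.75 dx -0.0281 dy 0.0036 dz 0.0003 cur yaw 95.0
```

Request:
servo_tool(deltas=[{"ax":0,"ay":0,"az":0,"dx":-0.0275,"dy":-0.0045,"dz":0,"gripper":1},{"ax":0,"ay":0,"az":0,"dx":-0.0275,"dy":-0.0045,"dz":0,"gripper":1},{"ax":0,"ay":0,"az":0,"dx":-0.0275,"dy":-0.0045,"dz":0,"gripper":1},{"ax":0,"ay":0,"az":0,"dx":-0.0275,"dy":-0.0045,"dz":0,"gripper":1},{"ax":0,"ay":0,"az":0,"dx":-0.0275,"dy":-0.0045,"dz":0,"gripper":1},{"ax":0,"ay":0,"az":0,"dx":-0.0275,"dy":-0.0045,"dz":0,"gripper":1},{"ax":0,"ay":0,"az":0,"dx":-0.0275,"dy":-0.0045,"dz":0,"gripper":1},{"ax":0,"ay":0,"az":0,"dx":-0.0275,"dy":-0.0045,"dz":0,"gripper":1},{"ax":0,"ay":0,"az":0,"dx":-0.0275,"dy":-0.0045,"dz":0,"gripper":1},{"ax":0,"ay":0,"az":0,"dx":-0.0275,"dy":-0.0045,"dz":0,"gripper":1},{"ax":0,"ay":0,"az":0,"dx":-0.0275,"dy":-0.0045,"dz":0,"gripper":1},{"ax":0,"ay":0,"az":0,"dx":-0.0275,"dy":-0.0045,"dz":0,"gripper":1},{"ax":0,"ay":0,"az":0,"dx":-0.0275,"dy":-0.0045,"dz":0,"gripper":1},{"ax":0,"ay":0,"az":0,"dx":-0.0275,"dy":-0.0045,"dz":0,"gripper":1},{"ax":0,"ay":0,"az":0,"dx":-0.0275,"dy":-0.0045,"dz":0,"gripper":1},{"ax":0,"ay":0,"az":0,"dx":-0.0275,"dy":-0.0045,"dz":0,"gripper":1},{"ax":0,"ay":0,"az":0,"dx":-0.0275,"dy":-0.0045,"dz":0,"gripper":1},{"ax":0,"ay":0,"az":0,"dx":-0.0275,"dy":-0.0045,"dz":0,"gripper":1},{"ax":0,"ay":0,"az":0,"dx":-0.0275,"dy":-0.0045,"dz":0,"gripper":1},{"ax":0,"ay":0,"az":0,"dx":-0.0275,"dy":-0.0045,"dz":0,"gripper":1}])

```text
clock: 12.3
tool_pos: [0.5014, -0.302, 0.2072]
eef_rot: [[-0.086, 0.996, -0.003], [0.996, 0.086, 0.001], [0.002, -0.002, -1.0]]
ft_force: [0.4, -0.8, -0.4]
opening: 0.034
```

Request:
servo_tool(deltas=[{"ax":0,"ay":0,"az":0,"dx":0,"dy":0,"dz":0,"gripper":1},{"ax":0,"ay":0,"az":0,"dx":0,"dy":0,"dz":0,"gripper":1}])

```text
clock: 12.5
tool_pos: [0.5016, -0.3011, 0.2074]
eef_rot: [[-0.085, 0.996, -0.002], [0.996, 0.085, 0.002], [0.002, -0.002, -1.0]]
ft_force: [0.3, 1.0, -0.8]
opening: 0.0337
```

Run:
```python
from h import *
np.set_printoptions(precision=4,suppress=True)
s=env.capture('scene');t=env.capture('top');np.save('s2.npy',s);np.save('t2.npy',t)
for _ in range(1):
    o=env.get_obs();print(o['tool_pos'],o['eef_rot'][:,2],o['q'])
r=lambda im,x,y,w,h,k:cv2.resize(im[y:y+h,x:x+w],None,fx=k,fy=k,interpolation=cv2.INTER_CUBIC)
save('p4',np.hstack([r(s,140,140,90,110,4.3),r(t,280,140,90,110,4.3)]),1)
```

```text
[ 0.5019 -0.3002  0.208 ] [-0.0018  0.0015 -1.    ] [-0.5392  0.3745 -0.0317  1.1669  0.0003  0.9444]
```

View pics/p4.png

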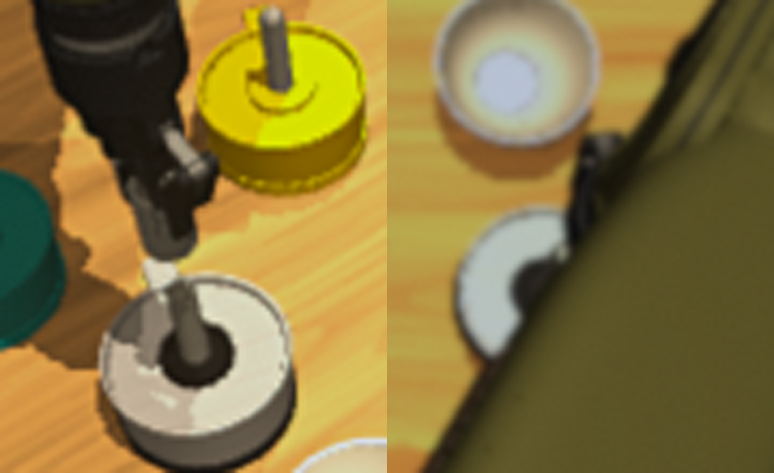

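```bash
cat > ov.py <<'E'
from h import *
def ov(im,cam,box,k,items):
    x,y,w,h=box
    i=cv2.resize(im[y:y+h,x:x+w],None,fx=k,fy=k,interpolation=cv2.INTER_CUBIC).copy()
    raw=i.copy()
    for c,r,z0,z1,col in items:
        P=[(circpts(cam,c,r,z)-[x,y]+.5)*k-.5 for z in (z0,z1)]
        H=cv2.convexHull(np.vstack(P).astype(np.float32))
        cv2.polylines(i,[np.round(H*8).astype(int)],True,col,1,cv2.LINE_AA,3)
    return np.hstack([raw,i])
E
python3 - <<'E'
from ov import *
s=np.load('s2.npy')
P=(.5045,-.301);L=(.5018,-.3008)
save('p5',ov(s,'scene',(160,170,40,60),9,[(P,.010,.06,.137,(255,0,255)),(P,.026,.059,.06,(0,255,0)),(L,.018,.182,.238,(255,0,0))]),1)
E
```

```text
(no output)
```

View pics/p5.png

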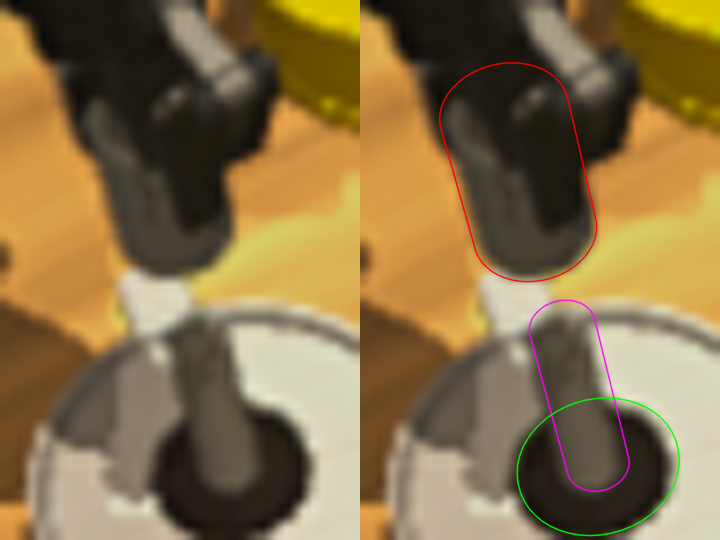

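Run:
```python
from ov import *
np.set_printoptions(precision=4,suppress=True)
P=np.array([.5045,-.301,.1]);
J=np.array([(proj('scene',P+[.01,0,0])-proj('scene',P)),(proj('scene',P+[0,.01,0])-proj('scene',P))]).T/.01
print(J, np.linalg.solve(J,np.array([-6,5])/9),np.linalg.solve(J,np.array([-6,9])/9),np.linalg.solve(J,np.array([-1.5,-2.5])/9))
s=np.load('s2.npy')
P=(.506,-.304);L=(.5015,-.3015)
save('p6',ov(s,'scene',(160,170,40,60),9,[(P,.010,.06,.134,(255,0,255)),(P,.026,.059,.06,(0,255,0)),(P,.065,.062,.0621,(0,0,255)),(L,.018,.182,.238,(255,0,0))]),1)
```

```text
[[ 185.5801  303.8932]
 [ 235.1665 -178.7012]] [ 0.0005 -0.0025] [ 0.0018 -0.0033] [-0.0011  0.0001]
```

View pics/p6.png

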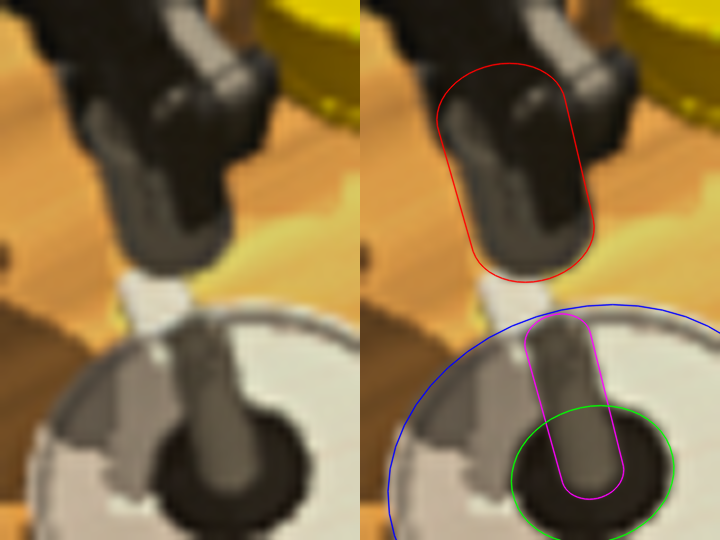

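Run:
```python
from ov import *
s=np.load('s2.npy')
P=(.5055,-.3035);L=(.5022,-.3008)
save('p7',np.hstack([ov(s,'scene',(160,170,40,60),9,[(P,.010,.06,.134,(255,0,255)),(P,.018,.182,.238,(0,255,0)),(L,.018,.182,.238,(255,0,0))])]),1)
print(proj('scene',(*P,.06)),proj('scene',(*P,.137)),proj('scene',(*P,.182)),proj('scene',(*L,.182)))
```

```text
[185.39644022 221.83290735] [181.38110349 206.51849566] [178.80653635 196.68158043] [179.04835811 195.38695485]
```

View pics/p7.png

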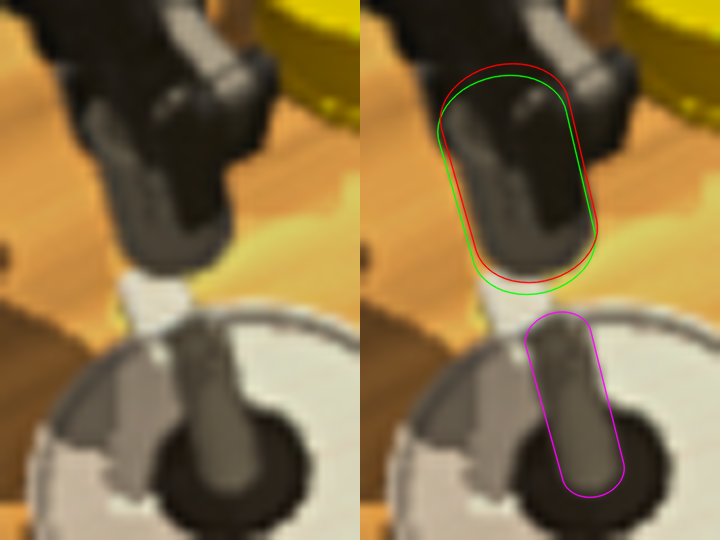

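Request:
servo_tool(deltas=[{"ax":0,"ay":0,"az":0,"dx":-0.003,"dy":0.003,"dz":0.01,"gripper":1},{"ax":0,"ay":0,"az":0,"dx":0,"dy":0,"dz":0.015,"gripper":1},{"ax":0,"ay":0,"az":0,"dx":0,"dy":0,"dz":0.01,"gripper":1},{"ax":0,"ay":0,"az":0,"dx":0,"dy":0,"dz":0,"gripper":1}])

```text
clock: 13.0
tool_pos: [0.5047, -0.3027, 0.1717]
eef_rot: [[-0.087, 0.996, -0.004], [0.996, 0.087, 0.002], [0.002, -0.003, -1.0]]
ft_force: [0.4, 1.0, -0.8]
opening: 0.0342
```

Run:
```python
from ov import *
np.set_printoptions(precision=4,suppress=True)
s=env.capture('scene');np.save('s3.npy',s);o=env.get_obs();p=o['tool_pos'];print(p,o['eef_rot'][:,2])
P=(.5055,-.3035);z=p[2]-.0255
save('p8',np.hstack([ov(s,'scene',(160,170,40,60),9,[(P,.010,.06,.134,(255,0,255)),(P,.018,z,z+.056,(0,255,0))])]),1)
```

```text
[ 0.5052 -0.3031  0.1727] [-0.0021  0.0013 -1.    ]
```

View pics/p8.png

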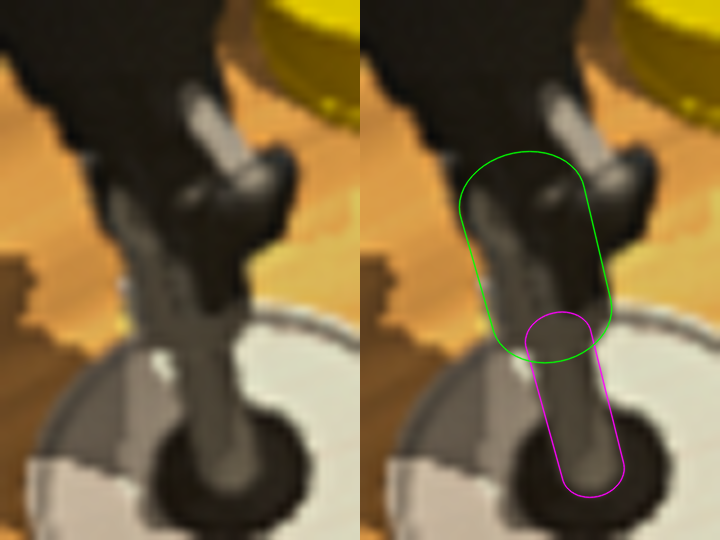

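Request:
servo_tool(deltas=[{"ax":0,"ay":0,"az":0,"dx":0,"dy":0,"dz":0.006,"gripper":1},{"ax":0,"ay":0,"az":0,"dx":0,"dy":0,"dz":0.004,"gripper":1},{"ax":0,"ay":0,"az":0,"dx":0,"dy":0,"dz":0.003,"gripper":1}])

```text
clock: 13.35
tool_pos: [0.5059, -0.3041, 0.1607]
eef_rot: [[-0.087, 0.996, 0.0], [0.996, 0.087, -0.0], [-0.0, 0.0, -1.0]]
ft_force: [-0.1, 1.2, -1.1]
opening: 0.0341
```

Request:
servo_tool(deltas=[{"ax":0,"ay":0,"az":0,"dx":0,"dy":0,"dz":0.003,"gripper":1},{"ax":0,"ay":0,"az":0,"dx":0,"dy":0,"dz":0.003,"gripper":1}])

```text
clock: 13.55
tool_pos: [0.5059, -0.3041, 0.1548]
eef_rot: [[-0.086, 0.996, 0.0], [0.996, 0.086, -0.0], [-0.0, 0.0, -1.0]]
ft_force: [0.1, 0.5, -0.7]
opening: 0.0341
```

Request:
servo_tool(deltas=[{"ax":0,"ay":0,"az":0,"dx":0,"dy":0,"dz":0.006,"gripper":1},{"ax":0,"ay":0,"az":0,"dx":0,"dy":0,"dz":0.006,"gripper":1},{"ax":0,"ay":0,"az":0,"dx":0,"dy":0,"dz":0.006,"gripper":1}])

```text
clock: 13.85
tool_pos: [0.5057, -0.304, 0.1362]
eef_rot: [[-0.087, 0.996, -0.0], [0.996, 0.087, 0.0], [0.0, -0.0, -1.0]]
ft_force: [0.3, 0.5, -0.7]
opening: 0.0341
```

Request:
servo_tool(deltas=[{"ax":0,"ay":0,"az":0,"dx":0,"dy":0,"dz":0.01,"gripper":1},{"ax":0,"ay":0,"az":0,"dx":0,"dy":0,"dz":0.01,"gripper":1},{"ax":0,"ay":0,"az":0,"dx":0,"dy":0,"dz":0.01,"gripper":1}])

```text
clock: 14.15
tool_pos: [0.5056, -0.3039, 0.1057]
eef_rot: [[-0.086, 0.996, -0.0], [0.996, 0.086, 0.0], [0.0, -0.0, -1.0]]
ft_force: [0.2, -0.0, -0.8]
opening: 0.0341
```

Request:
servo_tool(deltas=[{"ax":0,"ay":0,"az":0,"dx":0,"dy":0,"dz":0.007,"gripper":1},{"ax":0,"ay":0,"az":0,"dx":0,"dy":0,"dz":0.006,"gripper":1},{"ax":0,"ay":0,"az":0,"dx":0,"dy":0,"dz":0.002,"gripper":1}])

```text
clock: 14.45
tool_pos: [0.5055, -0.3038, 0.091]
eef_rot: [[-0.086, 0.996, -0.001], [0.996, 0.086, 0.001], [0.001, -0.001, -1.0]]
ft_force: [-0.2, 0.0, -1.1]
opening: 0.0343
```

Request:
servo_tool(deltas=[{"ax":0,"ay":0,"az":0,"dx":0,"dy":0,"dz":0.002,"gripper":1},{"ax":0,"ay":0,"az":0,"dx":0,"dy":0,"dz":0.001,"gripper":1}])

```text
clock: 14.65
tool_pos: [0.506, -0.3041, 0.089]
eef_rot: [[-0.087, 0.996, 0.0], [0.996, 0.087, -0.0], [-0.0, 0.0, -1.0]]
ft_force: [-0.1, -0.8, -0.2]
opening: 0.0342
```

Request:
servo_tool(deltas=[{"ax":0,"ay":0,"az":0,"dx":0,"dy":0,"dz":0.0015,"gripper":1},{"ax":0,"ay":0,"az":0,"dx":0,"dy":0,"dz":0.0015,"gripper":1}])

```text
clock: 14.85
tool_pos: [0.5062, -0.3044, 0.0882]
eef_rot: [[-0.086, 0.996, 0.002], [0.996, 0.086, -0.001], [-0.001, 0.001, -1.0]]
ft_force: [-6.1, 2.5, 20.6]
opening: 0.0344
```

Request:
servo_tool(deltas=[{"ax":0,"ay":0,"az":0,"dx":0,"dy":0,"dz":0.001,"gripper":1},{"ax":0,"ay":0,"az":0,"dx":0,"dy":0,"dz":0.001,"gripper":1}])

```text
clock: 15.05
tool_pos: [0.5062, -0.3044, 0.0882]
eef_rot: [[-0.086, 0.996, 0.003], [0.996, 0.086, -0.002], [-0.002, 0.002, -1.0]]
ft_force: [-8.2, 4.6, 28.0]
opening: 0.034
```

Request:
servo_tool(deltas=[{"ax":0,"ay":0,"az":0,"dx":0,"dy":0,"dz":-0.003,"gripper":1},{"ax":0,"ay":0,"az":0,"dx":0,"dy":0,"dz":0,"gripper":0.5},{"ax":0,"ay":0,"az":0,"dx":0,"dy":0,"dz":0,"gripper":0.2},{"ax":0,"ay":0,"az":0,"dx":0,"dy":0,"dz":0,"gripper":0.1},{"ax":0,"ay":0,"az":0,"dx":0,"dy":0,"dz":-0.02,"gripper":0.1},{"ax":0,"ay":0,"az":0,"dx":0,"dy":0,"dz":-0.03,"gripper":0.1},{"ax":0,"ay":0,"az":0,"dx":0,"dy":0,"dz":-0.04,"gripper":0.1}])

```text
clock: 15.75
tool_pos: [0.5044, -0.3032, 0.1754]
eef_rot: [[-0.086, 0.996, -0.004], [0.996, 0.087, 0.003], [0.003, -0.004, -1.0]]
ft_force: [-0.0, -0.3, -0.3]
opening: 0.0768
```

Run:
```python
from ov import *
np.set_printoptions(precision=4,suppress=True)
s=env.capture('scene');np.save('s4.npy',s);o=env.get_obs();p=o['tool_pos'];print(p,o['clock'])
P=(.5057,-.3037)
save('p9',ov(s,'scene',(150,170,60,70),6,[(P,.010,.06,.134,(255,0,255)),(P,.018,.06,.116,(0,255,0))]),1)
plan([.4845,-.074,.19],130,10)
plan([.4845,-.074,.19],95,10)
```

```text
[ 0.5083 -0.3055  0.1838] 15.8
n 10 az -3.50 dx 0.0228 dy 0.0061 dz -0.0007 cur yaw 95.0
n 10 az -0.00 dx 0.0233 dy -0.0004 dz -0.0007 cur yaw 95.0
```

View pics/p9.png

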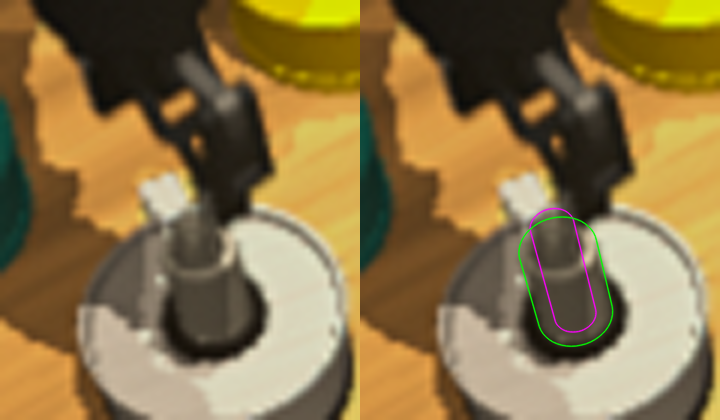

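Run:
```python
from ov import *
np.set_printoptions(precision=4,suppress=True)
print('yellow',atz('top',261.3,260,.06),atz('scene',308/1.5,239/1.5,.06),'mortar',atz('scene',429/1.5,318/1.5,.06))
plan([.4845,-.074,.13],140,10)
plan([.4845,-.074,.13],95,10)
print(env.get_obs()['tool_pos'])
```

```text
yellow [ 0.3322 -0.1247  0.06  ] [ 0.3359 -0.1238  0.06  ] mortar [ 0.6565 -0.0501  0.06  ]
n 10 az -4.50 dx 0.0226 dy 0.0079 dz 0.0053 cur yaw 95.0
n 10 az -0.00 dx 0.0233 dy -0.0004 dz 0.0053 cur yaw 95.0
[ 0.5083 -0.3055  0.1838]
```

Request:
servo_tool(deltas=[{"ax":0,"ay":0,"az":0,"dx":0.0233,"dy":-0.0004,"dz":0,"gripper":0},{"ax":0,"ay":0,"az":0,"dx":0.0233,"dy":-0.0004,"dz":0,"gripper":0},{"ax":0,"ay":0,"az":0,"dx":0.0233,"dy":-0.0004,"dz":0,"gripper":0},{"ax":0,"ay":0,"az":0,"dx":0.0233,"dy":-0.0004,"dz":0.008,"gripper":0},{"ax":0,"ay":0,"az":0,"dx":0.0233,"dy":-0.0004,"dz":0.008,"gripper":0},{"ax":0,"ay":0,"az":0,"dx":0.0233,"dy":-0.0004,"dz":0.008,"gripper":0},{"ax":0,"ay":0,"az":0,"dx":0.0233,"dy":-0.0004,"dz":0.008,"gripper":0},{"ax":0,"ay":0,"az":0,"dx":0.0233,"dy":-0.0004,"dz":0.008,"gripper":0},{"ax":0,"ay":0,"az":0,"dx":0.0233,"dy":-0.0004,"dz":0.008,"gripper":0},{"ax":0,"ay":0,"az":0,"dx":0.0233,"dy":-0.0004,"dz":0.008,"gripper":0},{"ax":0,"ay":0,"az":0,"dx":0,"dy":0,"dz":0,"gripper":0}])

```text
clock: 16.9
tool_pos: [0.4799, -0.07, 0.1194]
eef_rot: [[-0.09, 0.996, -0.003], [0.996, 0.09, 0.001], [0.002, -0.003, -1.0]]
ft_force: [-0.6, 0.0, 0.4]
opening: 0.0854
```

Run:
```python
from ov import *
np.set_printoptions(precision=4,suppress=True)
s=env.capture('scene');t=env.capture('top');o=env.get_obs();p=o['tool_pos'];print(p,o['eef_rot'][:,2],o['opening'])
r=lambda im,x,y,w,h,k:cv2.resize(im[y:y+h,x:x+w],None,fx=k,fy=k,interpolation=cv2.INTER_CUBIC)
save('c4',np.hstack([r(s,200,120,80,100,4.5),r(t,210,150,80,100,4.5)]),1)
plan([.4845,-.074,.0],95,7)
```

```text
[ 0.4816 -0.0722  0.1206] [-0.0005 -0.0005 -1.    ] 0.08565272616413475
n 7 az 0.00 dx -0.0003 dy 0.0004 dz 0.0172 cur yaw 95.0
```

View pics/c4.png

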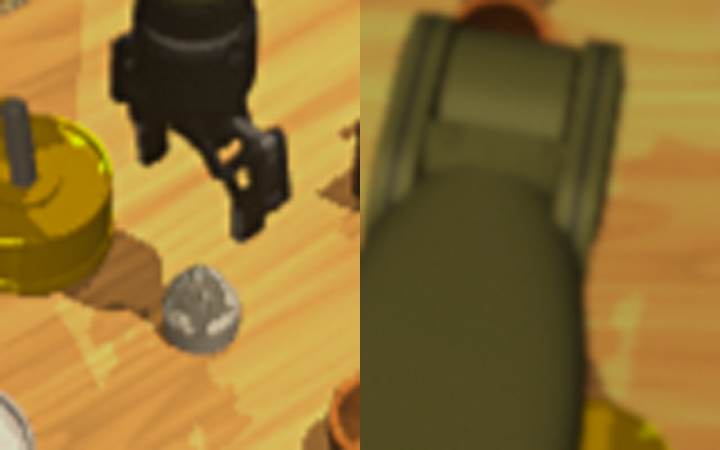

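Request:
servo_tool(deltas=[{"ax":0,"ay":0,"az":0,"dx":-0.001,"dy":0.002,"dz":0.02,"gripper":0},{"ax":0,"ay":0,"az":0,"dx":-0.001,"dy":0.001,"dz":0.02,"gripper":0},{"ax":0,"ay":0,"az":0,"dx":0,"dy":0,"dz":0.02,"gripper":0},{"ax":0,"ay":0,"az":0,"dx":0,"dy":0,"dz":0.02,"gripper":0},{"ax":0,"ay":0,"az":0,"dx":0,"dy":0,"dz":0.02,"gripper":0},{"ax":0,"ay":0,"az":0,"dx":0,"dy":0,"dz":0.012,"gripper":0},{"ax":0,"ay":0,"az":0,"dx":0,"dy":0,"dz":0,"gripper":0}])

```text
clock: 17.7
tool_pos: [0.484, -0.075, 0.0076]
eef_rot: [[-0.085, 0.996, -0.003], [0.996, 0.085, -0.0], [0.0, -0.003, -1.0]]
ft_force: [0.1, 0.4, -0.8]
opening: 0.0853
```

Run:
```python
from ov import *
np.set_printoptions(precision=4,suppress=True)
s=env.capture('scene');o=env.get_obs();p=o['tool_pos'];print(p,o['ft_force'])
r=lambda im,x,y,w,h,k:cv2.resize(im[y:y+h,x:x+w],None,fx=k,fy=k,interpolation=cv2.INTER_CUBIC)
save('c5',r(s,205,140,80,80,7),1)
```

```text
[ 0.4847 -0.0749  0.0085] [-0.3144 -0.0821  1.098 ]
```

View pics/c5.png

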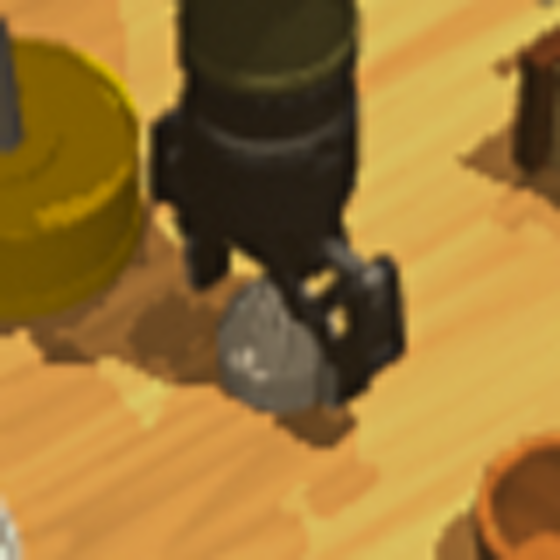

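Request:
servo_tool(deltas=[{"ax":0,"ay":0,"az":0,"dx":0,"dy":0,"dz":0.005,"gripper":0},{"ax":0,"ay":0,"az":0,"dx":0,"dy":0,"dz":0.003,"gripper":0.1},{"ax":0,"ay":0,"az":0,"dx":0,"dy":0,"dz":0,"gripper":0.25},{"ax":0,"ay":0,"az":0,"dx":0,"dy":0,"dz":0,"gripper":0.35},{"ax":0,"ay":0,"az":0,"dx":0,"dy":0,"dz":0,"gripper":0.5},{"ax":0,"ay":0,"az":0,"dx":0,"dy":0,"dz":0,"gripper":0.5}], newtons=20)

```text
clock: 18.35
tool_pos: [0.4851, -0.0741, 0.0014]
eef_rot: [[-0.087, 0.996, 0.001], [0.996, 0.087, -0.0], [-0.0, 0.001, -1.0]]
ft_force: [-1.3, 0.4, 5.5]
opening: 0.0559
```

Request:
servo_tool(deltas=[{"ax":0,"ay":0,"az":0,"dx":0,"dy":0,"dz":0,"gripper":0.2},{"ax":0,"ay":0,"az":0,"dx":0,"dy":0,"dz":0,"gripper":0},{"ax":0,"ay":0,"az":0,"dx":0,"dy":0,"dz":0,"gripper":0},{"ax":0,"ay":0,"az":-7.5,"dx":0,"dy":0,"dz":0,"gripper":0},{"ax":0,"ay":0,"az":-7.5,"dx":0,"dy":0,"dz":0,"gripper":0},{"ax":0,"ay":0,"az":-7.5,"dx":0,"dy":0,"dz":0,"gripper":0},{"ax":0,"ay":0,"az":-7.5,"dx":0,"dy":0,"dz":0,"gripper":0},{"ax":0,"ay":0,"az":-7.5,"dx":0,"dy":0,"dz":0,"gripper":0},{"ax":0,"ay":0,"az":-7.5,"dx":0,"dy":0,"dz":0,"gripper":0},{"ax":0,"ay":0,"az":-7.5,"dx":0,"dy":0,"dz":0,"gripper":0},{"ax":0,"ay":0,"az":-7.5,"dx":0,"dy":0,"dz":0,"gripper":0},{"ax":0,"ay":0,"az":-7.5,"dx":0,"dy":0,"dz":0,"gripper":0},{"ax":0,"ay":0,"az":-7.5,"dx":0,"dy":0,"dz":0,"gripper":0},{"ax":0,"ay":0,"az":-7.5,"dx":0,"dy":0,"dz":0,"gripper":0},{"ax":0,"ay":0,"az":-7.5,"dx":0,"dy":0,"dz":0,"gripper":0},{"ax":0,"ay":0,"az":0,"dx":0,"dy":0,"dz":0,"gripper":0}])

```text
clock: 19.95
tool_pos: [0.4848, -0.074, 0.0007]
eef_rot: [[-0.996, -0.086, -0.0], [-0.086, 0.996, 0.0], [0.0, 0.0, -1.0]]
ft_force: [1.0, 0.4, -0.2]
opening: 0.0855
```

Request:
servo_tool(deltas=[{"ax":0,"ay":0,"az":0,"dx":0,"dy":0,"dz":0,"gripper":0.25},{"ax":0,"ay":0,"az":0,"dx":0,"dy":0,"dz":0,"gripper":0.35},{"ax":0,"ay":0,"az":0,"dx":0,"dy":0,"dz":0,"gripper":0.6},{"ax":0,"ay":0,"az":0,"dx":0,"dy":0,"dz":0,"gripper":0.6},{"ax":0,"ay":0,"az":0,"dx":0,"dy":0,"dz":0,"gripper":0.6}], newtons=35)

```text
clock: 20.45
tool_pos: [0.4849, -0.074, 0.0012]
eef_rot: [[-0.996, -0.086, 0.0], [-0.086, 0.996, -0.0], [-0.0, -0.0, -1.0]]
ft_force: [-1.0, 0.5, 5.5]
opening: 0.0548
```

Request:
servo_tool(deltas=[{"ax":0,"ay":0,"az":0,"dx":0,"dy":0,"dz":-0.01,"gripper":0.6},{"ax":0,"ay":0,"az":0,"dx":0,"dy":0,"dz":-0.02,"gripper":0.6},{"ax":0,"ay":0,"az":0,"dx":0,"dy":0,"dz":-0.03,"gripper":0.6},{"ax":0,"ay":0,"az":0,"dx":0,"dy":0,"dz":-0.04,"gripper":0.6},{"ax":0,"ay":0,"az":0,"dx":0,"dy":0,"dz":-0.04,"gripper":0.6},{"ax":0,"ay":0,"az":0,"dx":0,"dy":0,"dz":-0.03,"gripper":0.6},{"ax":0,"ay":0,"az":0,"dx":0,"dy":0,"dz":0,"gripper":0.6}])

```text
clock: 21.15
tool_pos: [0.4882, -0.0745, 0.1757]
eef_rot: [[-0.996, -0.086, 0.009], [-0.086, 0.996, -0.001], [-0.009, -0.002, -1.0]]
ft_force: [0.7, -0.4, -1.6]
opening: 0.0549
```

Run:
```python
from ov import *
np.set_printoptions(precision=4,suppress=True)
s=env.capture('scene');o=env.get_obs();p=o['tool_pos'];print(p,o['eef_rot'][:,2],o['opening'],o['q'])
r=lambda im,x,y,w,h,k:cv2.resize(im[y:y+h,x:x+w],None,fx=k,fy=k,interpolation=cv2.INTER_CUBIC)
save('c6',r(s,190,80,90,100,5.5),1)
plan([.5060,-.3040,p[2]],185,10)
```

```text
[ 0.4867 -0.0742  0.1733] [ 0.0054 -0.0008 -1.    ] 0.055023434310025765 [-0.1514  0.2341 -0.3307  1.0005  0.0001 -0.2378]
n 10 az -0.00 dx 0.0001 dy -0.0231 dz 0.0000 cur yaw -175.0
```

View pics/c6.png

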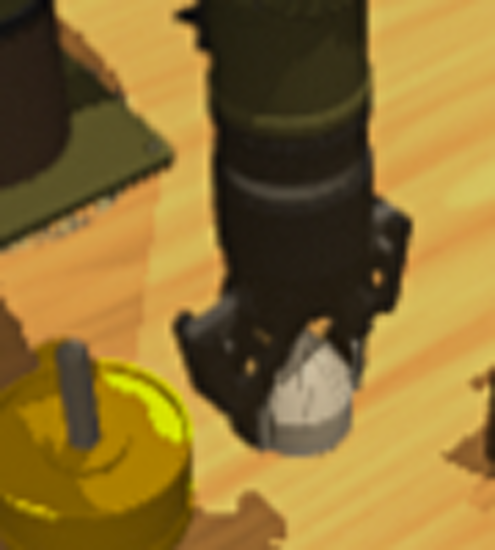

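Request:
servo_tool(deltas=[{"ax":0,"ay":0,"az":0,"dx":0,"dy":-0.0231,"dz":0,"gripper":0.6},{"ax":0,"ay":0,"az":0,"dx":0,"dy":-0.0231,"dz":0,"gripper":0.6},{"ax":0,"ay":0,"az":0,"dx":0,"dy":-0.0231,"dz":0,"gripper":0.6},{"ax":0,"ay":0,"az":0,"dx":0,"dy":-0.0231,"dz":0,"gripper":0.6},{"ax":0,"ay":0,"az":0,"dx":0,"dy":-0.0231,"dz":0,"gripper":0.6},{"ax":0,"ay":0,"az":0,"dx":0,"dy":-0.0231,"dz":0,"gripper":0.6},{"ax":0,"ay":0,"az":0,"dx":0,"dy":-0.0231,"dz":0,"gripper":0.6},{"ax":0,"ay":0,"az":0,"dx":0,"dy":-0.0231,"dz":0,"gripper":0.6},{"ax":0,"ay":0,"az":0,"dx":0,"dy":-0.0231,"dz":0,"gripper":0.6},{"ax":0,"ay":0,"az":0,"dx":0,"dy":-0.0215,"dz":0,"gripper":0.6},{"ax":0,"ay":0,"az":0,"dx":0,"dy":0,"dz":0,"gripper":0.6},{"ax":0,"ay":0,"az":0,"dx":0,"dy":0,"dz":0,"gripper":0.6}])

```text
clock: 22.4
tool_pos: [0.5036, -0.3019, 0.1691]
eef_rot: [[-0.996, -0.086, -0.003], [-0.086, 0.996, 0.002], [0.003, 0.003, -1.0]]
ft_force: [0.3, 0.1, -0.3]
opening: 0.0549
```

Run:
```python
from ov import *
np.set_printoptions(precision=4,suppress=True)
s=env.capture('scene');o=env.get_obs();p=o['tool_pos'];print(p,o['eef_rot'][:,2],o['opening'])
P=(.5057,-.3037);z=p[2]-.001
save('p10',ov(s,'scene',(145,165,60,80),6,[(P,.010,.06,.134,(255,0,255)),(P,.018,.06,.116,(0,255,0)),(p[:2],.028,z,z+.026,(255,0,0))]),1)
```

```text
[ 0.5037 -0.3015  0.1695] [-0.0025  0.0021 -1.    ] 0.05482519906110641
```

View pics/p10.png

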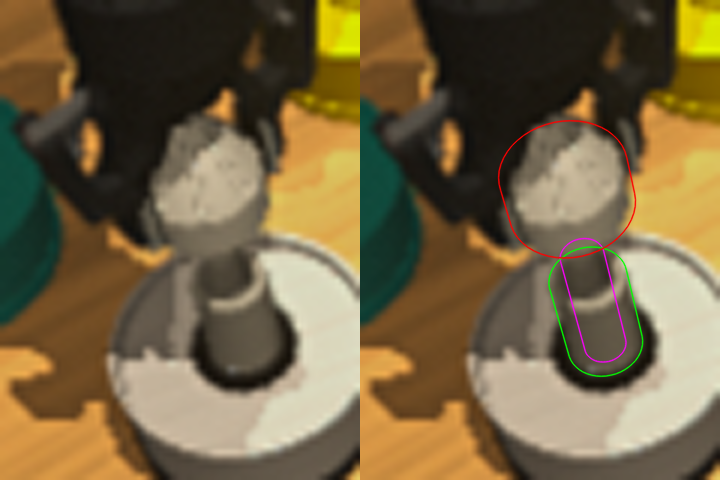

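Request:
servo_tool(deltas=[{"ax":0,"ay":0,"az":0,"dx":-0.0015,"dy":-0.002,"dz":0.01,"gripper":0.6},{"ax":0,"ay":0,"az":0,"dx":0,"dy":0,"dz":0.008,"gripper":0.6},{"ax":0,"ay":0,"az":0,"dx":0,"dy":0,"dz":0.004,"gripper":0.6},{"ax":0,"ay":0,"az":0,"dx":0,"dy":0,"dz":0,"gripper":0.6},{"ax":0,"ay":0,"az":0,"dx":0,"dy":0,"dz":0,"gripper":0.6}])

```text
clock: 22.95
tool_pos: [0.5063, -0.3041, 0.1487]
eef_rot: [[-0.996, -0.087, -0.0], [-0.087, 0.996, 0.0], [0.0, 0.0, -1.0]]
ft_force: [0.6, 0.1, -0.8]
opening: 0.0546
```

Request:
servo_tool(deltas=[{"ax":0,"ay":0,"az":0,"dx":0.0005,"dy":0.0003,"dz":0.004,"gripper":0.6},{"ax":0,"ay":0,"az":0,"dx":0,"dy":0,"dz":0.004,"gripper":0.6},{"ax":0,"ay":0,"az":0,"dx":0,"dy":0,"dz":0.003,"gripper":0.6}])

```text
clock: 23.25
tool_pos: [0.5057, -0.3041, 0.1376]
eef_rot: [[-0.996, -0.086, -0.0], [-0.086, 0.996, -0.0], [0.0, -0.0, -1.0]]
ft_force: [-0.7, 0.0, -0.2]
opening: 0.0548
```

Request:
servo_tool(deltas=[{"ax":0,"ay":0,"az":0,"dx":0,"dy":0,"dz":0.002,"gripper":0.6},{"ax":0,"ay":0,"az":0,"dx":0,"dy":0,"dz":0.002,"gripper":0.6}])

```text
clock: 23.45
tool_pos: [0.5058, -0.3042, 0.1336]
eef_rot: [[-0.996, -0.086, -0.0], [-0.086, 0.996, 0.0], [0.0, 0.0, -1.0]]
ft_force: [0.2, 0.1, -0.0]
opening: 0.0545
```

Underside is below the tip height with no force, so the cone is over the shaft. Continuing down.

Request:
servo_tool(deltas=[{"ax":0,"ay":0,"az":0,"dx":0,"dy":0,"dz":0.003,"gripper":0.6},{"ax":0,"ay":0,"az":0,"dx":0,"dy":0,"dz":0.004,"gripper":0.6},{"ax":0,"ay":0,"az":0,"dx":0,"dy":0,"dz":0.004,"gripper":0.6}])

```text
clock: 23.75
tool_pos: [0.5054, -0.3036, 0.1224]
eef_rot: [[-0.996, -0.087, -0.001], [-0.087, 0.996, 0.001], [0.001, 0.001, -1.0]]
ft_force: [-1.0, 1.7, 1.9]
opening: 0.0544
```

Request:
servo_tool(deltas=[{"ax":0,"ay":0,"az":0,"dx":0,"dy":0,"dz":0.003,"gripper":0.6},{"ax":0,"ay":0,"az":0,"dx":0,"dy":0,"dz":0.002,"gripper":0.6}])

```text
clock: 23.95
tool_pos: [0.5055, -0.3037, 0.1174]
eef_rot: [[-0.996, -0.087, -0.001], [-0.087, 0.996, 0.001], [0.001, 0.001, -1.0]]
ft_force: [-2.0, 3.1, 1.9]
opening: 0.0547
```

Request:
servo_tool(deltas=[{"ax":0,"ay":0,"az":0,"dx":0,"dy":0,"dz":0.001,"gripper":0.6},{"ax":0,"ay":0,"az":0,"dx":0,"dy":0,"dz":0.001,"gripper":0.6}])

```text
clock: 24.15
tool_pos: [0.5055, -0.3037, 0.1171]
eef_rot: [[-0.996, -0.087, -0.0], [-0.087, 0.996, 0.0], [0.0, 0.0, -1.0]]
ft_force: [-5.5, 4.3, 14.3]
opening: 0.0547
```

Request:
servo_tool(deltas=[{"ax":0,"ay":0,"az":0,"dx":0,"dy":0,"dz":0.0005,"gripper":0.6},{"ax":0,"ay":0,"az":0,"dx":0,"dy":0,"dz":0.0005,"gripper":0.6}])

```text
clock: 24.35
tool_pos: [0.5055, -0.3037, 0.1171]
eef_rot: [[-0.996, -0.087, 0.001], [-0.087, 0.996, 0.0], [-0.001, 0.0, -1.0]]
ft_force: [-7.2, 5.1, 17.7]
opening: 0.055
```

Request:
servo_tool(deltas=[{"ax":0,"ay":0,"az":0,"dx":0.0005,"dy":0.0005,"dz":-0.002,"gripper":0.6},{"ax":0,"ay":0,"az":0,"dx":0,"dy":0,"dz":0,"gripper":0.25},{"ax":0,"ay":0,"az":0,"dx":0,"dy":0,"dz":0,"gripper":0.1},{"ax":0,"ay":0,"az":0,"dx":0,"dy":0,"dz":0,"gripper":0},{"ax":0,"ay":0,"az":0,"dx":0,"dy":0,"dz":0,"gripper":0},{"ax":0,"ay":0,"az":0,"dx":0,"dy":0,"dz":-0.015,"gripper":0},{"ax":0,"ay":0,"az":0,"dx":0,"dy":0,"dz":-0.03,"gripper":0},{"ax":0,"ay":0,"az":0,"dx":0,"dy":0,"dz":-0.04,"gripper":0},{"ax":0,"ay":0,"az":0,"dx":0,"dy":0,"dz":-0.03,"gripper":0}])

```text
clock: 25.25
tool_pos: [0.5057, -0.3041, 0.2338]
eef_rot: [[-0.996, -0.086, 0.001], [-0.086, 0.996, -0.001], [-0.001, -0.001, -1.0]]
ft_force: [0.9, 0.1, 1.1]
opening: 0.0852
```

Run:
```python
from ov import *
np.set_printoptions(precision=4,suppress=True)
s=env.capture('scene');o=env.get_obs();p=o['tool_pos'];print(p,o['opening'],o['clock'])
P=(.5055,-.3035)
save('p11',ov(s,'scene',(145,165,60,80),6,[(P,.028,.116,.142,(255,0,255)),(P,.018,.06,.116,(0,255,0))]),1)
plan([.36,.19,.20],95,18)
```

```text
[ 0.5079 -0.3054  0.239 ] 0.0852282661896342 25.3
n 18 az 5.00 dx 0.0259 dy 0.0187 dz 0.0020 cur yaw -175.0
```

View pics/p11.png

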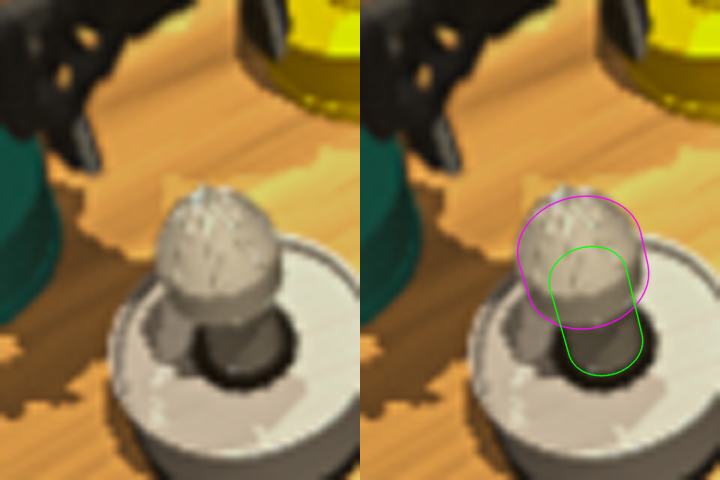

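Run:
```python
from h import *
plan([.355,.190,.18],185,15)
```

```text
n 15 az -0.00 dx 0.0073 dy 0.0338 dz 0.0037 cur yaw -175.0
```

Request:
servo_tool(deltas=[{"ax":0,"ay":0,"az":0,"dx":0.0073,"dy":0.0338,"dz":0,"gripper":0},{"ax":0,"ay":0,"az":0,"dx":0.0073,"dy":0.0338,"dz":0,"gripper":0},{"ax":0,"ay":0,"az":0,"dx":0.0073,"dy":0.0338,"dz":0,"gripper":0.5},{"ax":0,"ay":0,"az":0,"dx":0.0073,"dy":0.0338,"dz":0,"gripper":1},{"ax":0,"ay":0,"az":0,"dx":0.0073,"dy":0.0338,"dz":0.005,"gripper":1},{"ax":0,"ay":0,"az":0,"dx":0.0073,"dy":0.0338,"dz":0.005,"gripper":1},{"ax":0,"ay":0,"az":0,"dx":0.0073,"dy":0.0338,"dz":0.005,"gripper":1},{"ax":0,"ay":0,"az":0,"dx":0.0073,"dy":0.0338,"dz":0.005,"gripper":1},{"ax":0,"ay":0,"az":0,"dx":0.0073,"dy":0.0338,"dz":0.005,"gripper":1},{"ax":0,"ay":0,"az":0,"dx":0.0073,"dy":0.0338,"dz":0.005,"gripper":1},{"ax":0,"ay":0,"az":0,"dx":0.0073,"dy":0.0338,"dz":0.005,"gripper":1},{"ax":0,"ay":0,"az":0,"dx":0.0073,"dy":0.0338,"dz":0.005,"gripper":1},{"ax":0,"ay":0,"az":0,"dx":0.0073,"dy":0.0338,"dz":0.005,"gripper":1},{"ax":0,"ay":0,"az":0,"dx":0.0073,"dy":0.0338,"dz":0.005,"gripper":1},{"ax":0,"ay":0,"az":0,"dx":0.0073,"dy":0.0338,"dz":0.005,"gripper":1},{"ax":0,"ay":0,"az":0,"dx":0,"dy":0,"dz":0,"gripper":1}])

```text
clock: 26.9
tool_pos: [0.3513, 0.1948, 0.1763]
eef_rot: [[-0.996, -0.092, -0.001], [-0.092, 0.996, 0.001], [0.0, 0.001, -1.0]]
ft_force: [-0.1, -1.7, 0.1]
opening: -0.0001
```

Run:
```python
from ov import *
s=env.capture('scene');o=env.get_obs();p=o['tool_pos'];print(p,o['opening'],o['clock'])
r=lambda im,x,y,w,h,k:cv2.resize(im[y:y+h,x:x+w],None,fx=k,fy=k,interpolation=cv2.INTER_CUBIC)
save('w1',r(s,130,70,256,200,2.8),1)
plan([.355,.190,.045],185,6)
```

```text
[0.35176463 0.1932295  0.17646779] -0.00014043447056170748 26.95
n 6 az 0.03 dx -0.0005 dy -0.0006 dz 0.0219 cur yaw -174.8
```

View pics/w1.png

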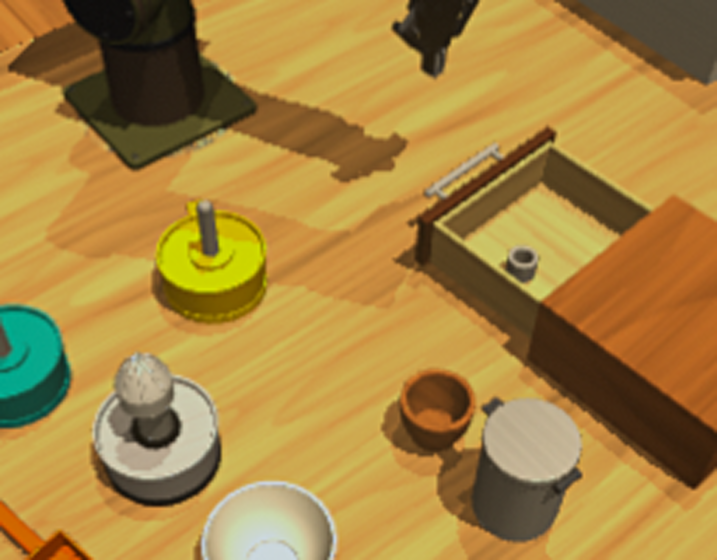

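Request:
servo_tool(deltas=[{"ax":0,"ay":0,"az":0,"dx":0,"dy":-0.001,"dz":0.026,"gripper":1},{"ax":0,"ay":0,"az":0,"dx":0,"dy":-0.001,"dz":0.03,"gripper":1},{"ax":0,"ay":0,"az":0,"dx":0,"dy":-0.001,"dz":0.03,"gripper":1},{"ax":0,"ay":0,"az":0,"dx":0,"dy":0,"dz":0.025,"gripper":1},{"ax":0,"ay":0,"az":0,"dx":0,"dy":0,"dz":0.02,"gripper":1},{"ax":0,"ay":0,"az":0,"dx":-0.015,"dy":0,"dz":0,"gripper":1},{"ax":0,"ay":0,"az":0,"dx":-0.01,"dy":0,"dz":0,"gripper":1},{"ax":0,"ay":0,"az":0,"dx":-0.01,"dy":0,"dz":0,"gripper":1},{"ax":0,"ay":0,"az":0,"dx":-0.01,"dy":0,"dz":0,"gripper":1},{"ax":0,"ay":0,"az":0,"dx":-0.01,"dy":0,"dz":0,"gripper":1}])

```text
clock: 27.95
tool_pos: [0.408, 0.1936, 0.0462]
eef_rot: [[-0.996, -0.086, -0.0], [-0.086, 0.996, 0.0], [0.0, 0.0, -1.0]]
ft_force: [-1.5, -0.2, 1.1]
opening: 0.0
```

Request:
servo_tool(deltas=[{"ax":0,"ay":0,"az":0,"dx":-0.012,"dy":0,"dz":0,"gripper":1},{"ax":0,"ay":0,"az":0,"dx":-0.014,"dy":0,"dz":0,"gripper":1},{"ax":0,"ay":0,"az":0,"dx":-0.014,"dy":0,"dz":0,"gripper":1},{"ax":0,"ay":0,"az":0,"dx":-0.014,"dy":0,"dz":0,"gripper":1},{"ax":0,"ay":0,"az":0,"dx":-0.014,"dy":0,"dz":0,"gripper":1},{"ax":0,"ay":0,"az":0,"dx":-0.014,"dy":0,"dz":0,"gripper":1},{"ax":0,"ay":0,"az":0,"dx":-0.014,"dy":0,"dz":0,"gripper":1},{"ax":0,"ay":0,"az":0,"dx":-0.014,"dy":0,"dz":0,"gripper":1},{"ax":0,"ay":0,"az":0,"dx":-0.014,"dy":0,"dz":0,"gripper":1},{"ax":0,"ay":0,"az":0,"dx":-0.014,"dy":0,"dz":0,"gripper":1}])

```text
clock: 28.95
tool_pos: [0.5456, 0.2061, 0.0458]
eef_rot: [[-0.996, -0.087, -0.001], [-0.087, 0.996, 0.001], [0.001, 0.001, -1.0]]
ft_force: [-2.2, 1.0, 1.1]
opening: 0.0002
```

Request:
servo_tool(deltas=[{"ax":0,"ay":0,"az":0,"dx":-0.008,"dy":0,"dz":0,"gripper":1},{"ax":0,"ay":0,"az":0,"dx":-0.006,"dy":0,"dz":0,"gripper":1},{"ax":0,"ay":0,"az":0,"dx":-0.005,"dy":0,"dz":0,"gripper":1}])

```text
clock: 29.25
tool_pos: [0.564, 0.2073, 0.0458]
eef_rot: [[-0.996, -0.087, -0.001], [-0.087, 0.996, 0.0], [0.001, 0.0, -1.0]]
ft_force: [-1.0, 0.8, 1.2]
opening: -0.0002
```

Request:
servo_tool(deltas=[{"ax":0,"ay":0,"az":0,"dx":-0.004,"dy":0,"dz":0,"gripper":1},{"ax":0,"ay":0,"az":0,"dx":-0.003,"dy":0,"dz":0,"gripper":1}])

```text
clock: 29.45
tool_pos: [0.5707, 0.2079, 0.0458]
eef_rot: [[-0.996, -0.087, -0.0], [-0.087, 0.996, -0.0], [0.0, -0.0, -1.0]]
ft_force: [-1.3, 1.2, -0.1]
opening: 0.0003
```

Request:
servo_tool(deltas=[{"ax":0,"ay":0,"az":0,"dx":-0.003,"dy":0,"dz":0,"gripper":1},{"ax":0,"ay":0,"az":0,"dx":-0.002,"dy":0,"dz":0,"gripper":1}])

```text
clock: 29.65
tool_pos: [0.5716, 0.208, 0.0456]
eef_rot: [[-0.996, -0.087, -0.008], [-0.087, 0.996, -0.0], [0.008, 0.0, -1.0]]
ft_force: [-13.2, 0.2, 9.4]
opening: -0.0002
```

Request:
servo_tool(deltas=[{"ax":0,"ay":0,"az":0,"dx":-0.001,"dy":0,"dz":0,"gripper":1},{"ax":0,"ay":0,"az":0,"dx":0.005,"dy":0,"dz":0,"gripper":1},{"ax":0,"ay":0,"az":0,"dx":0.02,"dy":0,"dz":0,"gripper":1},{"ax":0,"ay":0,"az":0,"dx":0.03,"dy":0,"dz":0,"gripper":1},{"ax":0,"ay":0,"az":0,"dx":0.03,"dy":0,"dz":-0.02,"gripper":1},{"ax":0,"ay":0,"az":0,"dx":0.03,"dy":0,"dz":-0.04,"gripper":1},{"ax":0,"ay":0,"az":0,"dx":0.03,"dy":0,"dz":-0.04,"gripper":1},{"ax":0,"ay":0,"az":0,"dx":0.02,"dy":0,"dz":-0.04,"gripper":1},{"ax":0,"ay":0,"az":0,"dx":0,"dy":0,"dz":-0.01,"gripper":1},{"ax":0,"ay":0,"az":0,"dx":0,"dy":0,"dz":0,"gripper":1},{"ax":0,"ay":0,"az":0,"dx":0,"dy":0,"dz":0,"gripper":1}])

```text
clock: 30.75
tool_pos: [0.4131, 0.1942, 0.1953]
eef_rot: [[-0.996, -0.086, 0.001], [-0.086, 0.996, -0.0], [-0.001, -0.0, -1.0]]
ft_force: [-0.0, -0.1, -0.4]
opening: -0.0001
```

Run:
```python
from ov import *
s=env.capture('scene');t=env.capture('top');o=env.get_obs();print(o['tool_pos'],o['ft_force'],o['clock'])
r=lambda im,x,y,w,h,k:cv2.resize(im[y:y+h,x:x+w],None,fx=k,fy=k,interpolation=cv2.INTER_CUBIC)
save('w2',np.hstack([r(s,90,70,320,240,1.25),r(t,100,70,320,240,1.25)]),1)
P=(.5055,-.3035)
save('w3',np.hstack([ov(s,'scene',(150,170,55,70),4,[(P,.028,.116,.142,(255,0,255)),(P,.018,.06,.116,(0,255,0))]),cv2.resize(t[170:240,290:345],None,fx=4,fy=4),r(s,295,120,40,70,4)]),1)
```

```text
[0.41224302 0.19373881 0.1942278 ] [-0.90231135  0.3978013  -0.99639576] 30.85
```

View pics/w2.png

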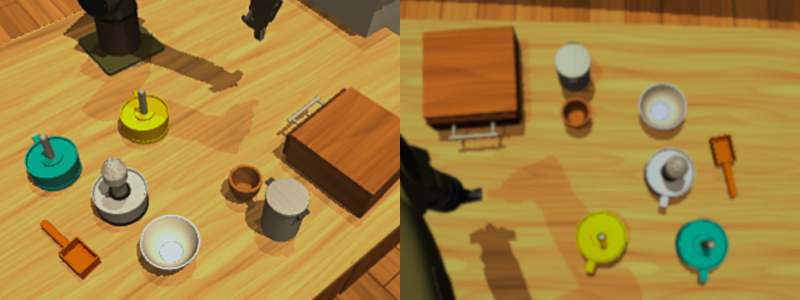

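View pics/w3.png

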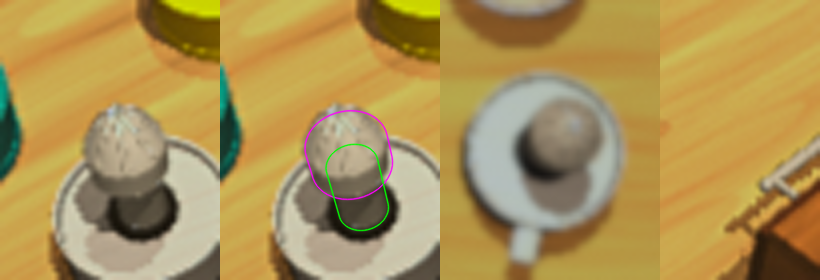

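Run:
```python
from ov import *
s=env.capture('scene');t=env.capture('top')
for c in ['scene','top']:
  a=env.spot_point(c,'unit_drawer0_handle')[0]; u=(a['xy'][0]*512,a['xy'][1]*384);print(c,u,a['p'],atz(c,*u,.067))
r=lambda im,x,y,w,h,k:cv2.resize(im[y:y+h,x:x+w],None,fx=k,fy=k,interpolation=cv2.INTER_CUBIC)
s0=np.load('s0.npy');t0=np.load('t0.npy')
save('w4',np.vstack([np.hstack([r(s0,300,130,60,60,5),r(s,300,130,60,60,5)]),np.hstack([r(t0,115,140,90,55,300/90),r(t,115,140,90,55,300/90)])]),1)
```

```text
scene (336.1792, 159.01440000000002) 0.54 [0.60096059 0.21297772 0.067     ]
top (155.0848, 180.7104) 0.85 [0.58011396 0.22546325 0.067     ]
```

View pics/w4.png

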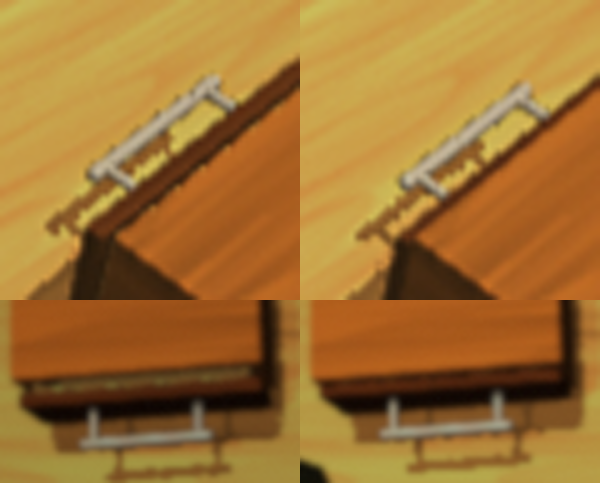

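The drawer front now sits flush against the unit; at the start it showed a gap. The cone and sleeve are seated and the arm is clear, so I'm handing in.

Run:
```python
from rig import env
print(env.close_job())
```

```text
the job is handed in; nothing more can be done
None
```

The press is ready and the job is handed in. The arm's clock was at about 31 s of the 72 s allowed, and no verdict was reported.

- **Drawer out:** I gripped the handle and pulled until it met the stop, at about 165 mm of travel with about 15 N on the wrist.
- **Long sleeve:** I lowered it by hand over the shaft of the metal press with the black boss. It met the boss with its lower end at about 60 mm.
- **Cone:** I gripped it twice, a quarter turn apart, to centre it. It then went down over the shaft tip until it sat on the sleeve, with its underside at about 116 mm. I released both parts only after contact.
- **Drawer shut:** I pushed it with closed fingers to its end stop, at about 13 N.

**Last checks:** The pictures show the cone upright on the sleeve, the drawer front flush with the unit and the arm clear. The bowl, mortar, canister and scoop look undisturbed.

**Not confirmed:**
- The two cameras disagreed by up to about 20 mm on the shut handle's position, and the scene reading was of low confidence (0.54). I relied on the hard stop and the flush front instead.
- The short sleeve was last seen standing in the drawer before I shut it and could not be seen afterwards.

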